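Surface-thermometer reading at the griddle's centre ring

TASK

Clear the silicone brush off the griddle by laying it on the ceramic plate, without dropping it. Then take the surface thermometer out of its holder and hold it upright with its sprung disc inside the small ring engraved at the middle of the griddle, pressing lightly so that the disc is pushed about half-way in, never hard. Finish like that, keeping hold of the thermometer and steady for the reading, with the brush left lying on the plate; leave the plate, pot, jar and soap dispenser where they are.

Things in the scene. Friction and masses are not known exactly. Their poses are not given: they have to be found in the camera images.
- griddle_mark (a point): centre of the engraved ring (30 mm across) in the middle of the griddle's top face, 95 mm above the counter. The griddle is a flat dark cast disc 250 mm across on a portable box stove. z is up; the stove's knob side looks to -x of this frame.
- griddle: griddle and stove as one fixed piece; origin on the counter straight below the ring, axes as the ring's. Stove box 270 (x) x 335 mm (y, from -202 to +133), a raised lid strip at -y up to 77 mm high; the griddle's two loop handles reach 153 mm out at +x and -x.
- brush_mid (a point): centre of mass of the silicone brush, half-way up its 14 mm thickness. It starts flat on the griddle across the ring. 210 mm long: along x the hard pale metal handle (20 mm wide in y) runs from -115 to +25 mm, the off-white 42 mm wide head from +25 to +95 mm. About 70 g; grip it across the 20 mm here.
- brush: the same brush; origin on its underside, 7 mm below brush_mid, same axes.
- plate: round white ceramic plate, 230 mm across, loose on the counter (450 g); origin at the centre of its underside. Flat floor 142 mm across, 6 mm above the counter, then sloping up to the rim at 24 mm; a brush laid centrally rests on the slopes, its underside 10 to 24 mm above the counter.
- stand: the thermometer's holder: heavy steel foot 90 mm across with an upright tube, 30 mm outside, 22 mm inside, rim 105 mm above the counter; fixed. Origin under the tube's axis on the counter. The thermometer is clear of it after 90 mm straight up.
- probe_grip (a point): grip point of the surface thermometer, on its axis. It starts upright in the holder; z points from disc to handle end. Grey flat-sided handle 30 mm (x) by 22 mm (y), from 52 mm below to 30 mm above this point; below it a 38 mm collar (52 to 60 mm below) that rests on the holder's rim, then the stem. Unpressed disc face 145 mm below this point. About 120 g.
- probe: the same thermometer with its disc; origin at the unpressed disc's face, 145 mm below probe_grip, same axes.
- probe_face (a point): centre of the flat underside of the thermometer's contact disc (16 mm across, 4 mm thick), at the low end of the stem.
- probe_tip (a joint): how far the sprung contact disc is pushed in towards the handle, m: 0 out, 0.010 fully in against its stop. It starts to give at about 1 N and needs about 4.5 N fully in (350 N/m).
- pot: bystander: small aluminium pot, 140 mm across, 85 mm high, two side loops; origin at the centre of its underside.
- jar: bystander: glass jar with a metal lid, 72 mm across, 110 mm high; origin at the centre of its underside.
- dispenser_head (a joint): bystander: pump head of the steel soap dispenser fixed in the counter at the sink side (86 mm high, spout 85 mm long towards the sink), m pushed down: 0 up, 0.015 fully down, sprung.

How it is judged:
On the way:
1. the brush lies on the plate, let go (horizontal distance between brush_mid and plate below 0.08 m and contact force between brush and plate above 0.1 N and contact force between the fingers and brush below 0.05 N and linear speed of brush below 0.03 m/s), for 0.2 s.
At the end, for the whole second after the job is handed in: Thermometer in the fingers, still, within 0.12 rad of upright, off the holder: disc centre within 10 mm of the ring centre, disc pushed in 2 to 8.5 mm, 1 to 6 N on the griddle. Brush let go on the plate, its middle within 80 mm of the plate centre (horizontal distance between probe_face and griddle_mark below 0.01 m and angle between probe_grip's own z axis and vertical below 0.12 rad and contact force between probe and griddle between 1 and 6 N and value of joint probe_tip between 0.002 and 0.0085 m and contact force between the fingers and probe above 2 N and contact force between probe and stand below 0.05 N and linear speed of probe below 0.02 m/s and horizontal distance between brush_mid and plate below 0.08 m and contact force between brush and plate above 0.1 N and contact force between the fingers and brush below 0.05 N); the arm keeps its last pose, push and grip.
It fails at once if the thermometer is pushed hard on the griddle (over 15 N) (contact force between probe and griddle above 15 N).
It fails at once if the brush is dropped (falls free from more than about 5 cm) (linear speed of brush above 1 m/s and contact force between the fingers and brush below 0.05 N).
It fails at once if the plate is shoved more than 40 mm (distance of plate from where it was at the start of the episode above 0.04 m).
It fails at once if the pot or the jar is disturbed (moved more than 30 mm) (distance of any of pot, jar from where it was at the start of the episode above 0.03 m).
It fails at once if the soap dispenser is pressed (more than 5 mm) (value of joint dispenser_head above 0.005 m).
It also fails if it takes over 59 s, if anything falls off the work surface, if the arm or the gripper's body presses on something with over 40 N, if the wrist force passes 120 N, or if a joint passes its speed limit or range.

ROBOT

A 6-joint arm with a two-finger parallel gripper is mounted at the origin on the work surface. World frame = base frame: x ahead of the robot, y to its left, z up, the work surface at z = 0. Lengths are in m, angles in rad, forces in N, time in s.
With the tool pointing down it reaches from about 0.35 to 0.875 m from the base axis. Payload 4.2 kg.
Tool frame: the origin (TCP) lies at the very end of the fingers, on their centre line; the grasp point (between the pads) lies 19 mm behind it; z points along the fingers, x is the direction in which the jaws open and shut, and the axes are right-handed (so a half turn about z gives the same grasp; the last joint's range is limited). The gripper opens to 87 mm and grips with 3 to 60 N. Pads are 19 mm wide; open, the fingers measure 117 mm over their backs; the gripper's body (75 mm by 190 mm) begins 51 mm behind the grasp point.
Start: joints at [1.537, 0.385, 0.008, 0, -1.194, -0.259], TCP at [0.18, 0.598, 0.223] pointing down, gripper open.
Joint ranges: [-3.14, 3.14], [-1.21, 2.06], [-1.07, 1.41], [-3.16, 2.05], [-2.99, -0.16], [-3.1, 3.1]. Speed limits (rad/s): [2.79, 2.79, 3.14, 3.14, 3.14, 3.14].

INTERFACE

Orientations are given as a unit quaternion [w, x, y, z].
In Python, from cell import telemetry, vision, manip gives the robot as it stands.
- The arm moves only by the tool jog_arm, never from a script. Its argument "plan" is a list of rows, each a list of 7 numbers: the closure, from 0 (fully open) to 1 (shut), then the shift along the tool's x, y, z in mm, then the turn, a rotation vector about the tool's x, y, z in rad. In form: [[claw, tx, ty, tz, wx, wy, wz], ...]. A call has exactly 10 rows; each row is the pose to reach, as a shift and turn from the pose measured when the call began, along the tool's axes at that moment; what a row does not reach only later rows make up. A row lasts 1/12 s, in which the tool goes at most 41.7 mm and 7.16 degrees, less where a joint would pass 70% of its speed; a pose out of reach is approached as far as the arm can. A call with a gripper value outside its range is refused whole. The fingers move at their own pace and stop on an object; "squeeze" is the grip in N (left out, the last holds). Time passes only in rows, so rows that repeat a pose let the fingers close, or fill a call up. It gives the time, the measured TCP pose, the force and the opening at its end, in the units of the state.
- telemetry.sense(): the state, without advancing time (a new reading comes with each control period).
- vision.snapshot(name): name is "scene" or "side" or "wrist"; returns the picture (420x560x3 uint8, blue, green, red); there is no depth.
- vision.get_calibration(name): a dict with "fx", "fy", "cx", "cy" (pixels), "R" (3x3) and "t" (3): a world point X has camera coordinates R X + t. Camera axes: x right, y down, z forward; pixel columns grow to the right and rows downward; lengths in m; the calibration is good to about 2 mm. A picture is of the moment at which its call begins: read the wrist's pose just before it. get_calibration takes no time and is no camera call; for the wrist camera it gives the pose at the moment of the call.
- manip.finish_job(): hands the job in, once; it reports no verdict.
The state is a dict: "time_s": time; "joint_pos": joint angles; "qvel": joint speeds; "joint_torque": joint torques, N m; "tool_pos": TCP position; "eef_rot": TCP orientation; "force": force on the tool from outside, world axes, zero at the start; "ft_torque": the same for the moment, N m; "opening": opening from 0.0 (shut) to 1.0 (fully open).
Only numpy, scipy, OpenCV 4.12 (cv2) and the standard library are available. Lean on these libraries where they do the work, as an engineer would, in place of code of your own. Each camera call takes 0.05 s, during which the arm holds its last target.

## Working session

There is one attempt and no reset: what is moved stays moved. The work goes in short steps, Python scripts to look and compute and a tool call to move; the robot and the scene stay as the last step left them, time stands still between calls to the robot, and variables do not carry over. Pictures are saved under pics/ and viewed, and the job is handed in when it is done.

Besides the shell and the picture viewer there is one more tool, called after "Request:" as name(argument=value, ...), one argument or row to a line, values as JSON. jog_arm: Moves the arm, as the interface text tells. Its arguments: {"type":"object","properties":{"plan":{"type":"array","items":{"type":"array","items":{"type":"number"}}},"squeeze":{"type":"number"}},"required":["plan"]}

```bash
ls; mkdir -p pics; python3 - <<'E'
from cell import telemetry, vision
import cv2
for n in ["scene","side","wrist"]:
    c=vision.get_calibration(n); print(n,c)
    cv2.imwrite(f"pics/{n}0.png",vision.snapshot(n))
print(telemetry.sense())
E
```

```text
pics
scene {'fx': 413.8624397764459, 'fy': 413.8624397764459, 'cx': 283.0137906771143, 'cy': 207.30622521920603, 'R': array([[ 0.51091193,  0.85943685,  0.01836585],
       [ 0.68108623, -0.39166716, -0.61864237],
       [-0.52449075,  0.32858049, -0.78545803]]), 't': array([-0.33952799, -0.29724795,  1.58477338])}
side {'fx': 527.4061042200162, 'fy': 527.4061042200162, 'cx': 279.02625198971987, 'cy': 203.4408786604026, 'R': array([[ 0.78787931, -0.61582739, -0.00168175],
       [-0.39299827, -0.50068919, -0.77127342],
       [ 0.47412926,  0.6083313 , -0.63650175]]), 't': array([-0.42169697,  0.35895895,  1.43079318])}
wrist {'fx': 369.87876254751325, 'fy': 369.87876254751325, 'cx': 277.37159550973524, 'cy': 210.2238754805607, 'R': array([[-0.28933834, -0.95722295,  0.0027471 ],
       [-0.91816328,  0.27834102,  0.28196183],
       [-0.27066496,  0.07906008, -0.95942169]]), 't': array([ 0.62309643, -0.03428578,  0.39117457])}
{'time_s': 0.15, 'joint_pos': array([ 1.53660873e+00,  3.85369254e-01,  6.96862200e-03, -3.10574950e-04,
       -1.19403446e+00, -2.58628380e-01]), 'qvel': array([ 0.00150976, -0.00226314,  0.00582676,  0.00014675,  0.00042337,
        0.00150456]), 'joint_torque': array([-9.68862441e-04, -3.91053700e+01,  1.87584990e+01,  4.22239155e+00,
        1.23740578e-02, -1.39075460e-04]), 'tool_pos': array([0.18025616, 0.59797468, 0.2217348 ]), 'eef_rot': array([-6.23722954e-04, -5.96338997e-01,  8.02732277e-01, -5.50633356e-04]), 'force': array([-0.46932237, -0.47953296, -0.06426635]), 'ft_torque': array([-0.02411847, -0.05225997, -0.0276463 ]), 'opening': 0.999174355963874}
```

View pics/scene0.png

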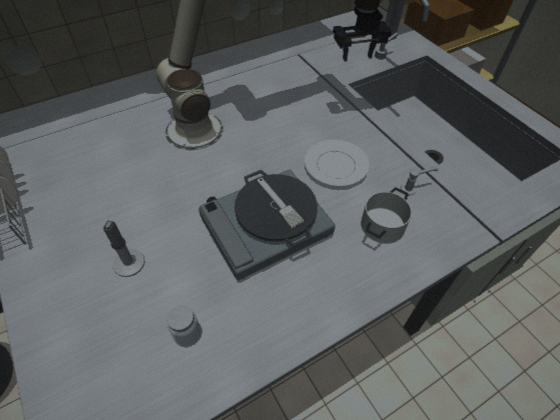

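View pics/side0.png

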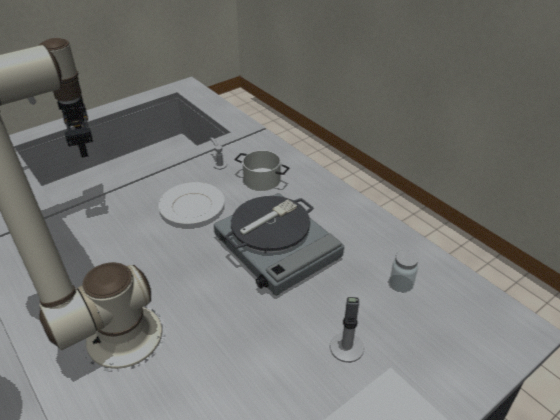

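View pics/wrist0.png

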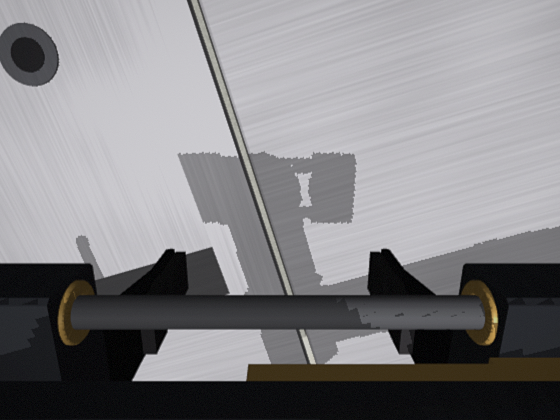

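The scene view shows the stove and griddle at about (275,205), with the brush lying across the ring. The plate is at (337,163), the pot at (386,215), the thermometer stand at (120,250) and the jar at (181,325). I'll zoom in for accurate pixel positions.

```bash
cat > h.py <<'E'
import numpy as np, cv2
from cell import telemetry, vision
from scipy.optimize import least_squares
from scipy.spatial.transform import Rotation as Rn
def proj(c,X):
    p=c["R"]@np.asarray(X,float)+c["t"]; return np.array([c["fx"]*p[0]/p[2]+c["cx"],c["fy"]*p[1]/p[2]+c["cy"]])
def ray(c,u,v):
    d=np.array([(u-c["cx"])/c["fx"],(v-c["cy"])/c["fy"],1.]); return -c["R"].T@c["t"], c["R"].T@d
def onz(c,u,v,z):
    o,d=ray(c,u,v); return o+d*(z-o[2])/d[2]
def crop(img,u0,v0,w,h,s,name):
    cv2.imwrite("pics/"+name,cv2.resize(img[v0:v0+h,u0:u0+w],None,fx=s,fy=s,interpolation=cv2.INTER_CUBIC))
def tri(cs,uvs):
    A=[];b=[]
    for c,(u,v) in zip(cs,uvs):
        o,d=ray(c,u,v); d/=np.linalg.norm(d); P=np.eye(3)-np.outer(d,d); A.append(P); b.append(P@o)
    return np.linalg.lstsq(np.vstack(A),np.hstack(b),rcond=None)[0]
E
python3 - <<'E'
from h import *
s=cv2.imread("pics/scene0.png"); d=cv2.imread("pics/side0.png")
s=cv2.convertScaleAbs(s,alpha=1.5,beta=20);d=cv2.convertScaleAbs(d,alpha=1.5,beta=20)
crop(s,190,130,190,150,4,"s_a.png"); crop(d,150,170,200,130,4,"d_a.png")
crop(s,90,200,120,145,4,"s_b.png"); crop(d,310,240,130,130,4,"d_b.png")
E
```

```text
(no output)
```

View pics/s_a.png

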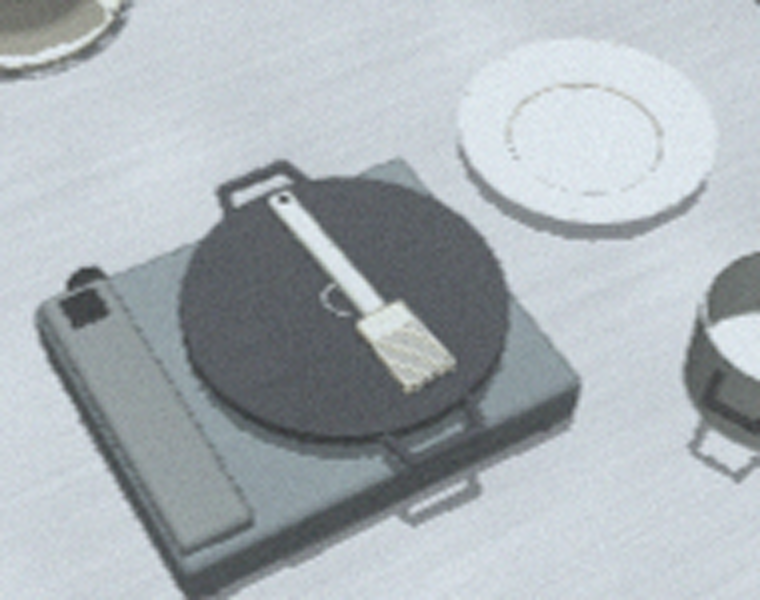

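View pics/d_a.png

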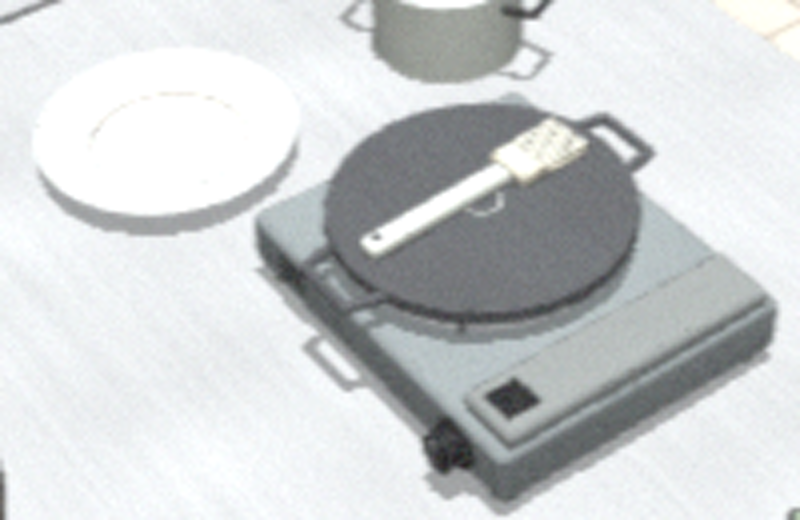

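View pics/s_b.png

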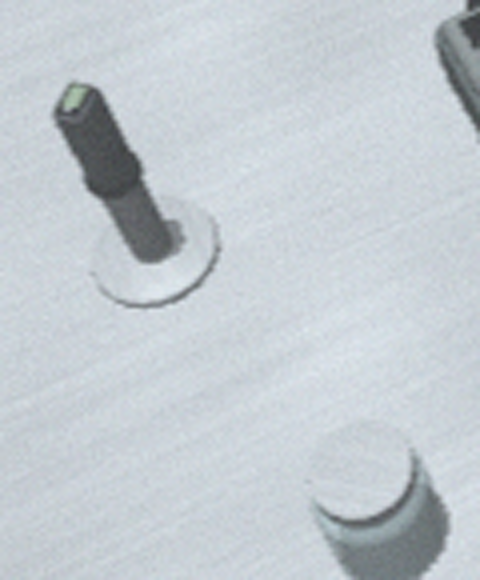

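View pics/d_b.png

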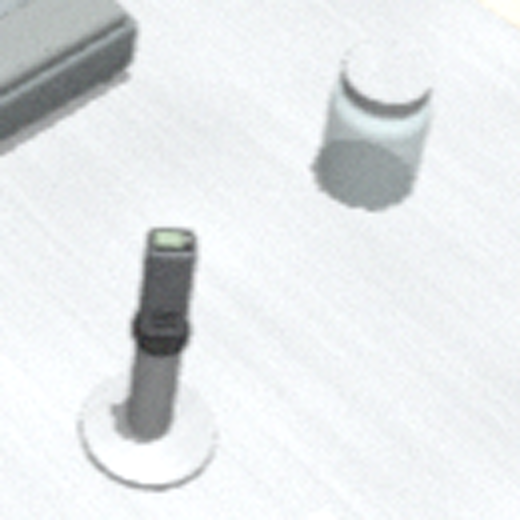

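```bash
python3 - <<'E'
from h import *
cs,cd=vision.get_calibration("scene"),vision.get_calibration("side")
S=lambda u,v:(190+u/4,130+v/4); D=lambda u,v:(150+u/4,170+v/4)
Sb=lambda u,v:(90+u/4,200+v/4); Db=lambda u,v:(310+u/4,240+v/4)
def circ(ps,pd,z,r,n):
    P=np.array([onz(cs,*p,z)[:2] for p in ps]); Q=np.array([onz(cd,*p,z)[:2] for p in pd])
    for nm,X in (("s",P),("d",Q),("both",np.vstack([P,Q]))):
        f=least_squares(lambda q:np.hypot(X[:,0]-q[0],X[:,1]-q[1])-r,X.mean(0)); f3=least_squares(lambda q:np.hypot(X[:,0]-q[0],X[:,1]-q[1])-q[2],[*X.mean(0),r])
        print(n,nm,f.x.round(4),"rms",np.sqrt(np.mean(f.fun**2)).round(4),"free",f3.x.round(4))
    return f.x
circ([S(180,300),S(212,228),S(335,178),S(420,195),S(480,240),S(508,300),S(492,365)],[D(325,205),D(360,145),D(420,112),D(500,103),D(580,125),D(630,170),D(640,220)],.095,.125,"griddle")
circ([S(458,130),S(490,70),S(580,38),S(660,60),S(716,130),S(690,195),S(595,224),S(500,190)],[D(35,140),D(80,75),D(180,47),D(270,80),D(300,130),D(260,190),D(165,215),D(80,185)],.024,.115,"plate")
circ([S(505,140),S(585,84),S(662,140),S(590,193)],[D(92,137),D(175,92),D(258,130)],.006,.071,"platefloor")
circ([Sb(93,268),Sb(145,305),Sb(200,270),Sb(218,225)],[Db(80,425),Db(150,487),Db(215,440),Db(205,400)],.005,.045,"foot")
g=tri([cs,cd],[S(338,298),D(485,205)]);print("ringish",g)
for n,a,b,z in (("bh",S(283,200),D(375,243),.109),("bhole",S(285,198),D(375,238),.109),("bhead",S(432,377),D(569,134),.109),("ptop",Sb(77,97),Db(170,240),.195)):
    print(n,onz(cs,*a,z).round(4),onz(cd,*b,z).round(4),tri([cs,cd],[a,b]).round(4))
# stove corners
for n,a,b in (("c1",S(38,315),D(490,490)),("c2",S(190,590),D(775,320))):print(n,tri([cs,cd],[a,b]).round(4))
E
```

```text
griddle s [0.5409 0.0457] rms 0.0016 free [0.5397 0.0469 0.1233]
griddle d [0.535  0.0418] rms 0.0014 free [0.5365 0.0434 0.1232]
griddle both [0.5382 0.0445] rms 0.0029 free [0.5385 0.0461 0.1225]
plate s [0.4301 0.3611] rms 0.0027 free [0.4301 0.361  0.1129]
plate d [0.4304 0.3542] rms 0.0064 free [0.4303 0.354  0.1128]
plate both [0.4303 0.3577] rms 0.0054 free [0.4303 0.3576 0.1129]
platefloor s [0.424  0.3617] rms 0.0025 free [0.4242 0.3618 0.0689]
platefloor d [0.4326 0.3546] rms 0.002 free [0.4304 0.3515 0.0741]
platefloor both [0.4284 0.3585] rms 0.0048 free [0.4286 0.3588 0.0702]
foot s [ 0.447  -0.3986] rms 0.0024 free [ 0.4469 -0.3986  0.0451]
foot d [ 0.4495 -0.4019] rms 0.0006 free [ 0.4495 -0.4018  0.0451]
foot both [ 0.449  -0.4002] rms 0.0023 free [ 0.449  -0.4002  0.0449]
ringish [0.53636755 0.04313524 0.09360078]
bh [0.4401 0.0507 0.109 ] [0.4341 0.0435 0.109 ] [0.4373 0.0508 0.1037]
bhole [0.439 0.053 0.109] [0.4374 0.048  0.109 ] [0.4386 0.0521 0.107 ]
bhead [0.6417 0.0611 0.109 ] [0.631  0.0533 0.109 ] [0.6377 0.0631 0.1007]
ptop [ 0.4494 -0.3968  0.195 ] [ 0.4476 -0.401   0.195 ] [ 0.4486 -0.3983  0.193 ]
c1 [ 0.393  -0.1476  0.034 ]
c2 [ 0.6701 -0.1522  0.0363]
```

```bash
cat >> h.py <<'E'
def pose():
    s=telemetry.sense(); q=s["eef_rot"]; return s["tool_pos"],Rn.from_quat([q[1],q[2],q[3],q[0]]).as_matrix(),s
def goal(p,yaw):
    """shift (mm) & rotvec in tool frame to reach TCP p with tool down, tool x at yaw (rad, world)"""
    P,R,s=pose(); x=np.array([np.cos(yaw),np.sin(yaw),0]); z=np.array([0,0,-1.]); G=np.stack([x,np.cross(z,x),z],1)
    print("goal shift mm",(R.T@(np.asarray(p)-P)*1000).round(1),"rotvec",Rn.from_matrix(R.T@G).as_rotvec().round(4))
def st():
    P,R,s=pose(); print("t",round(s["time_s"],2),"P",P.round(4),"yawx",np.arctan2(R[1,0],R[0,0]).round(4),"tilt",np.arccos(-R[2,2]).round(4),"F",s["force"].round(2),"T",s["ft_torque"].round(3),"open",round(s["opening"],3),"q",s["joint_pos"].round(3))
E
python3 - <<'E'
from h import *
P,R,s=pose(); c=vision.get_calibration("wrist")
C=-c["R"].T@c["t"]; print("cam in tool",(R.T@(C-P)).round(4),"cam axes in tool\n",(R.T@c["R"].T).round(3)); st()
goal([.50,.05,.29],-1.52)
E
```

```text
cam in tool [ 0.0007 -0.0779 -0.1617] cam axes in tool
 [[ 1.    -0.001  0.001]
 [ 0.001  0.959  0.282]
 [-0.001 -0.282  0.959]]
t 0.15 P [0.1803 0.598  0.2217] yawx -1.8637 tilt 0.0017 F [-0.47 -0.48 -0.06] T [-0.024 -0.052 -0.028] open 0.999 q [ 1.537  0.385  0.007 -0.    -1.194 -0.259]
goal shift mm [ 432.4 -464.4  -67.5] rotvec [ 1.000e-04 -1.700e-03 -3.437e-01]
```

Request:
jog_arm(
  plan=[
    [0,41,-44,-7,0,0,-0.034],
    [0,82,-88,-13,0,0,-0.068],
    [0,114,-123,-20,0,0,-0.1],
    [0,143,-153,-27,0,0,-0.13],
    [0,171,-184,-34,0,0,-0.16],
    [0,200,-214,-41,0,0,-0.19],
    [0,228,-245,-48,0,0,-0.22],
    [0,257,-276,-54,0,0,-0.25],
    [0,285,-306,-61,0,0,-0.28],
    [0,314,-337,-67,0,0,-0.31],
  ],
)

```text
time_s: 0.98
tool_pos: [0.3881, 0.2401, 0.2823]
eef_rot: [0.001, 0.714, -0.7, 0.0]
force: [1.6, 0.7, 0.4]
opening: 1.003
```

```bash
python3 -c "
from h import *
st();goal([.50,.05,.29],-1.52)"
```

```text
t 0.98 P [0.3881 0.2401 0.2823] yawx -1.5516 tilt 0.0013 F [1.64 0.71 0.39] T [ 0.014 -0.135  0.066] open 1.003 q [ 9.120e-01  5.100e-02 -2.780e-01  1.000e-03 -1.243e+00  6.780e-01]
goal shift mm [ 192.2 -108.2   -7.5] rotvec [ 0.0003 -0.0012 -0.0316]
```

Request:
jog_arm(
  plan=[
    [0,30,-17,-1,0,0,-0.005],
    [0,60,-34,-2,0,0,-0.01],
    [0,88,-50,-4,0,0,-0.015],
    [0,115,-65,-5,0,0,-0.02],
    [0,140,-79,-6,0,0,-0.025],
    [0,162,-91,-7,0,0,-0.03],
    [0,178,-100,-7,0,0,-0.032],
    [0,188,-106,-7,0,0,-0.032],
    [0,192,-108,-7,0,0,-0.032],
    [0,192,-108,-7,0,0,-0.032],
  ],
)

```text
time_s: 1.82
tool_pos: [0.4999, 0.0498, 0.2891]
eef_rot: [0.001, 0.724, -0.689, 0.0]
force: [-0.1, -1.1, -0.8]
opening: 0.998
```

```bash
python3 -c "
from h import *
st()
c=vision.get_calibration('wrist'); im=vision.snapshot('wrist'); cv2.imwrite('pics/w1.png',im); np.save('w1.npy',c,allow_pickle=True)"
```

```text
t 1.82 P [0.4999 0.0498 0.2891] yawx -1.521 tilt 0.0018 F [-0.14 -1.09 -0.77] T [-0.004 -0.015 -0.048] open 0.998 q [ 4.240e-01  1.310e-01 -1.700e-01  1.000e-03 -1.271e+00  1.197e+00]
```

View pics/w1.png

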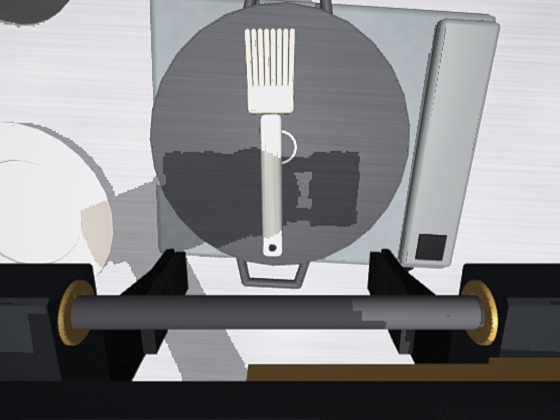

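The wrist view shows the griddle disc from above. The brush handle end is at (272,256), its head end at (270,28), and the ring is partly visible around (281,148).

```bash
python3 - <<'E'
from h import *
im=cv2.imread("pics/w1.png"); crop(cv2.convertScaleAbs(im,alpha=1.3),140,0,290,290,2.6,"w1c.png")
c=np.load("w1.npy",allow_pickle=True).item()
for n,u,v,z in (("hend",272,256,.109),("headend",270,28,.109),("neckL",262,114,.109),("neckR",281,114,.109),("ring r",298,148,.095),("rtop",283,130,.095),("rbot",283,164,.095)): print(n,onz(c,u,v,z).round(4))
E
```

```text
hend [0.4289 0.0504 0.109 ]
headend [0.6361 0.0615 0.109 ]
neckL [0.5658 0.0656 0.109 ]
neckR [0.5666 0.0486 0.109 ]
ring r [0.5355 0.0305 0.095 ]
rtop [0.5517 0.0458 0.095 ]
rbot [0.5195 0.044  0.095 ]
```

View pics/w1c.png

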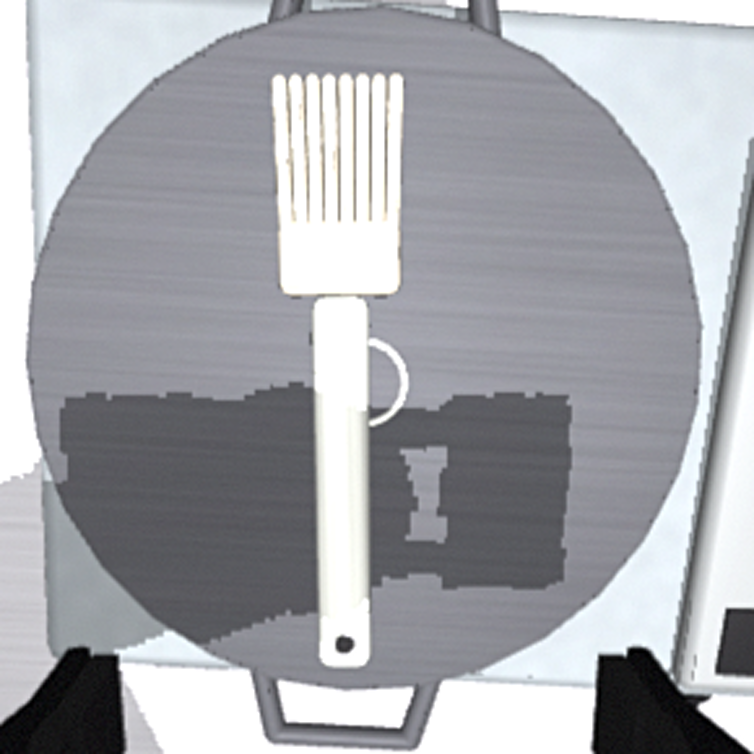

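```bash
python3 - <<'E'
from h import *
c=np.load("w1.npy",allow_pickle=True).item()
W=lambda u,v:(140+u/2.6,v/2.6)
def fit(ps,z,r):
    X=np.array([onz(c,*W(*p),z)[:2] for p in ps]); 
    f=least_squares(lambda q:np.hypot(X[:,0]-q[0],X[:,1]-q[1])-r,X.mean(0)-[0,-.01]);f3=least_squares(lambda q:np.hypot(X[:,0]-q[0],X[:,1]-q[1])-q[2],[*f.x,r])
    print(f.x.round(4),np.abs(f.fun).max().round(4),f3.x.round(4))
fit([(370,340),(395,353),(408,383),(396,412),(370,426)],.095,.015)
fit([(27,355),(700,340),(360,8),(150,95),(560,75),(350,690),(640,180),(650,520),(75,530)],.095,.125)
E
```

```text
[0.5352 0.0465] 0.0007 [0.5352 0.0475 0.0158]
[0.5336 0.0489] 0.0046 [0.5346 0.0487 0.1224]
```

```bash
python3 -c "
from h import *
st();goal([.543,.0566,.098],-1.517)"
```

```text
t 1.87 P [0.4996 0.0503 0.2892] yawx -1.5201 tilt 0.0014 F [ 0.62 -0.25  0.33] T [-0.013 -0.068  0.025] open 1.002 q [ 4.250e-01  1.300e-01 -1.710e-01  1.000e-03 -1.271e+00  1.197e+00]
goal shift mm [ -4.3 -43.8 191.2] rotvec [ 0.0009 -0.0011 -0.0031]
```

Request:
jog_arm(
  plan=[
    [0.2,-2,-15,20,0,0,0],
    [0.2,-3,-30,45,0,0,0],
    [0.2,-4,-40,72,0,0,0],
    [0.2,-4,-44,98,0,0,0],
    [0.2,-4,-44,122,0,0,0],
    [0.2,-4,-44,144,0,0,0],
    [0.2,-4,-44,160,0,0,0],
    [0.2,-4,-44,170,0,0,0],
    [0.2,-4,-44,173,0,0,0],
    [0.2,-4,-44,173,0,0,0],
  ],
)

```text
time_s: 2.7
tool_pos: [0.5429, 0.057, 0.1159]
eef_rot: [0.001, 0.725, -0.688, -0.0]
force: [0.7, 0.3, 0.3]
opening: 0.802
```

```bash
python3 -c "
from h import *
st();goal([.543,.0566,.098],-1.517)
cv2.imwrite('pics/w2.png',vision.snapshot('wrist'));st()"
```

```text
t 2.7 P [0.5429 0.057  0.1159] yawx -1.5188 tilt 0.0023 F [0.72 0.31 0.29] T [-0.031 -0.001 -0.004] open 0.802 q [ 4.02e-01  3.56e-01 -3.33e-01  1.00e-03 -8.85e-01  1.22e+00]
goal shift mm [ 0.4 -0.1 17.9] rotvec [ 0.0017 -0.0015 -0.0018]
t 2.75 P [0.5436 0.057  0.1168] yawx -1.5189 tilt 0.0011 F [-0.16  0.17  0.8 ] T [ 0.019 -0.011  0.049] open 0.801 q [ 4.02e-01  3.55e-01 -3.31e-01  1.00e-03 -8.85e-01  1.22e+00]
```

View pics/w2.png

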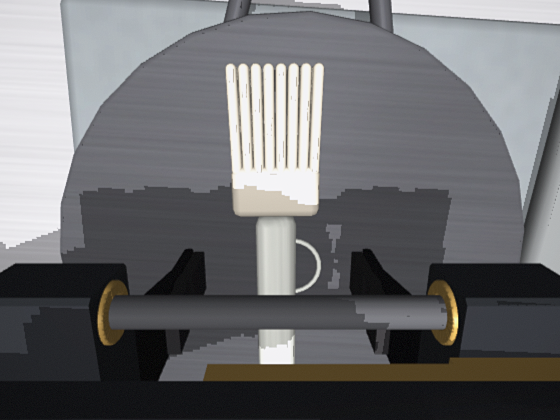

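Brush centred between the fingers at column 277. Going down and closing.

Request:
jog_arm(
  plan=[
    [0.2,0,0,5,0,0,0],
    [0.2,0,0,10,0,0,0],
    [0.2,0,0,15,0,0,0],
    [0.2,0,0,18,0,0,0],
    [0.2,0,0,18,0,0,0],
    [0.5,0,0,18,0,0,0],
    [0.75,0,0,18,0,0,0],
    [1,0,0,18,0,0,0],
    [1,0,0,18,0,0,0],
    [1,0,0,18,0,0,0],
  ],
  squeeze=20,
)

```text
time_s: 3.58
tool_pos: [0.5437, 0.057, 0.099]
eef_rot: [0.0, 0.725, -0.689, 0.001]
force: [0.8, 0.3, -0.7]
opening: 0.509
```

Request:
jog_arm(
  plan=[
    [1,0,0,0,0,0,0],
    [1,0,0,-1,0,0,0],
    [1,0,0,-3,0,0,0],
    [1,0,0,-6,0,0,0],
    [1,0,0,-10,0,0,0],
    [1,0,0,-15,0,0,0],
    [1,0,0,-20,0,0,0],
    [1,0,0,-25,0,0,0],
    [1,0,0,-29,0,0,0],
    [1,0,0,-30,0,0,0],
  ],
)

```text
time_s: 4.42
tool_pos: [0.5442, 0.0572, 0.1301]
eef_rot: [-0.001, 0.725, -0.688, 0.001]
force: [0.2, -0.2, -0.2]
opening: 0.223
```

```bash
python3 -c "
from h import *
st()
c=vision.get_calibration('wrist');cv2.imwrite('pics/w3.png',vision.snapshot('wrist'))
s=vision.snapshot('side');crop(s,140,150,200,150,4,'d3.png');st()"
```

```text
t 4.42 P [0.5442 0.0572 0.1301] yawx -1.5188 tilt 0.0024 F [ 0.15 -0.19 -0.18] T [-0.038  0.012  0.014] open 0.223 q [ 0.402  0.339 -0.316  0.002 -0.914  1.22 ]
t 4.52 P [0.5438 0.0571 0.1294] yawx -1.5189 tilt 0.0014 F [ 0.79 -0.47 -0.94] T [-0.065  0.039  0.011] open 0.224 q [ 4.02e-01  3.40e-01 -3.17e-01  1.00e-03 -9.13e-01  1.22e+00]
```

View pics/w3.png

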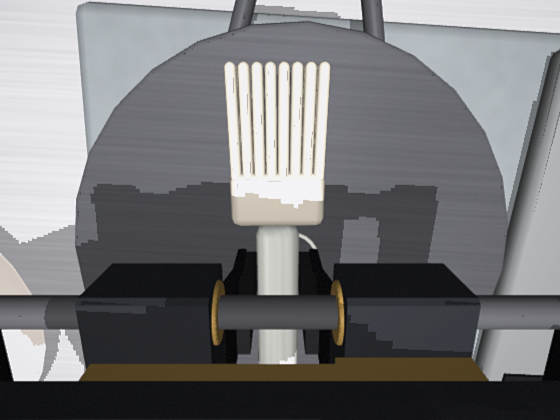

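View pics/d3.png

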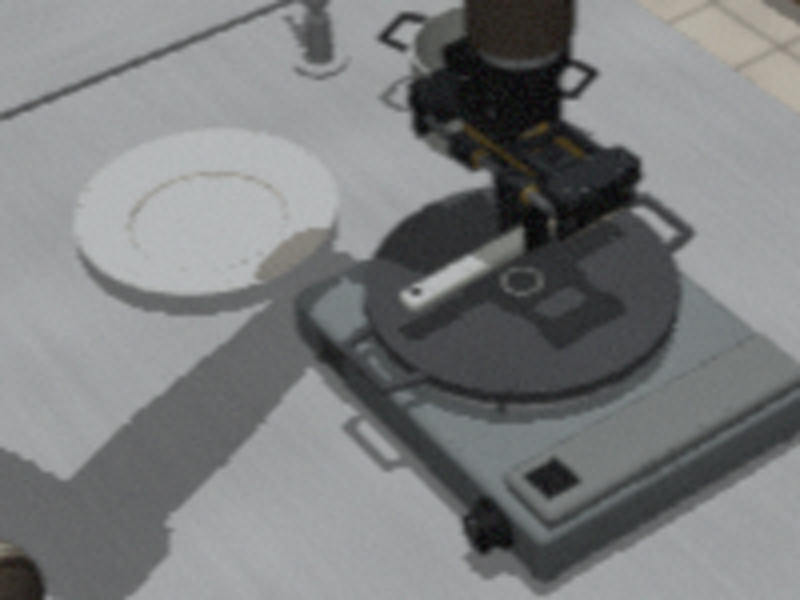

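```bash
python3 -c "
from h import *
cd=vision.get_calibration('side');print(onz(cd,270.25,220.25,.095))
st();goal([.440,.358,.17],-1.517)"
```

```text
[0.53570091 0.04497279 0.095     ]
t 4.52 P [0.5438 0.0571 0.1294] yawx -1.5189 tilt 0.0014 F [ 0.79 -0.47 -0.94] T [-0.065  0.039  0.011] open 0.224 q [ 4.02e-01  3.40e-01 -3.17e-01  1.00e-03 -9.13e-01  1.22e+00]
goal shift mm [-305.8   88.   -40.9] rotvec [-0.0012 -0.0007 -0.0019]
```

Ring ≈ (0.5355, 0.0455), and the cameras agree. Now I'll carry the brush to the plate.

Request:
jog_arm(
  plan=[
    [1,-3,1,-10,0,0,0],
    [1,-13,4,-20,0,0,0],
    [1,-30,9,-30,0,0,0],
    [1,-52,15,-37,0,0,0],
    [1,-77,22,-41,0,0,0],
    [1,-104,30,-41,0,0,0],
    [1,-131,38,-41,0,0,0],
    [1,-158,46,-41,0,0,0],
    [1,-185,53,-41,0,0,0],
    [1,-212,61,-41,0,0,0],
  ],
)

```text
time_s: 5.35
tool_pos: [0.4711, 0.2678, 0.1715]
eef_rot: [-0.001, 0.725, -0.688, 0.001]
force: [-0.2, -0.1, -0.8]
opening: 0.223
```

```bash
python3 -c "
from h import *
st();goal([.440,.358,.17],-1.517)"
```

```text
t 5.35 P [0.4711 0.2678 0.1715] yawx -1.5183 tilt 0.0026 F [-0.17 -0.05 -0.85] T [-0.019 -0.113 -0.096] open 0.223 q [ 0.817  0.287 -0.275  0.002 -1.007  0.805]
goal shift mm [-91.7  26.3   1.4] rotvec [-0.0026  0.0004 -0.0013]
```

Request:
jog_arm(
  plan=[
    [1,-25,7,0,0,0,0],
    [1,-47,13,1,0,0,0],
    [1,-66,19,4,0,0,0],
    [1,-80,23,12,0,0,0],
    [1,-88,25,25,0,0,0],
    [1,-92,26,42,0,0,0],
    [1,-92,26,60,0,0,0],
    [1,-92,26,74,0,0,0],
    [1,-92,26,80,0,0,0],
    [1,-92,26,80,0,0,0],
  ],
)

```text
time_s: 6.18
tool_pos: [0.4396, 0.3577, 0.0899]
eef_rot: [0.001, 0.725, -0.688, 0.001]
force: [0.2, -0.3, -1.2]
opening: 0.228
```

```bash
python3 -c "
from h import *
st()
c=vision.get_calibration('wrist');cv2.imwrite('pics/w4.png',vision.snapshot('wrist'));np.save('w4.npy',c)
crop(vision.snapshot('side'),120,130,150,110,5,'d4.png');st();goal([.440,.358,.03],-1.517)"
```

```text
t 6.18 P [0.4396 0.3577 0.0899] yawx -1.5183 tilt 0.0024 F [ 0.18 -0.32 -1.18] T [-0.009 -0.016 -0.023] open 0.228 q [ 0.97   0.418 -0.311  0.002 -0.844  0.652]
t 6.28 P [0.4408 0.3588 0.0921] yawx -1.518 tilt 0.0035 F [ 0.67  0.33 -1.05] T [-0.007 -0.033  0.024] open 0.231 q [ 0.969  0.415 -0.308  0.003 -0.844  0.652]
goal shift mm [ 0.8  1.1 62. ] rotvec [-0.0034  0.0009 -0.001 ]
```

View pics/w4.png

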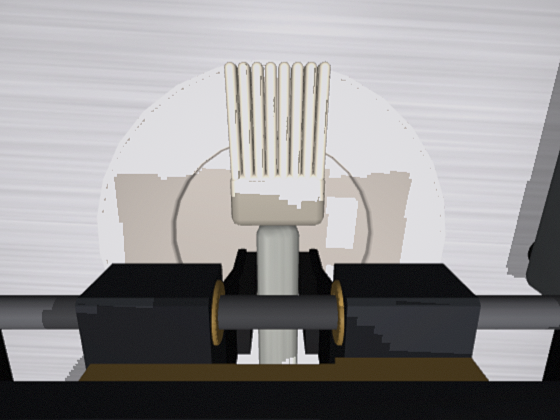

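View pics/d4.png

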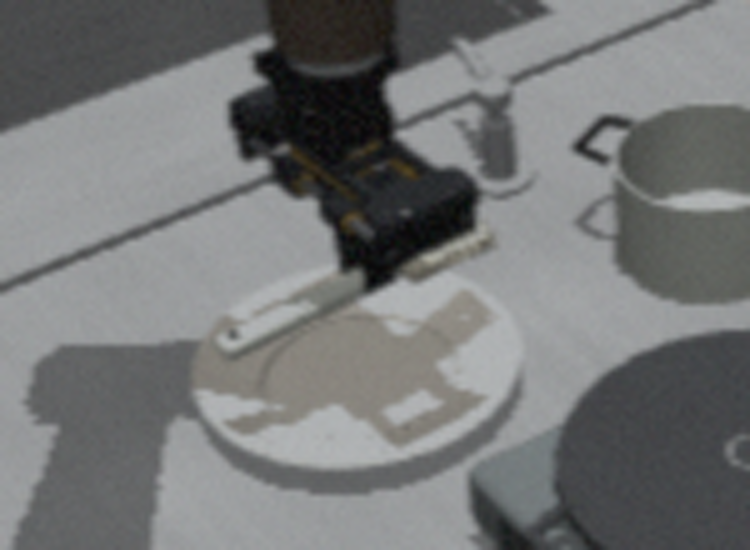

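```bash
python3 -c "
from h import *
cd=vision.get_calibration('side');cs=vision.get_calibration('scene')
print('disp',onz(cd,221,166,0),onz(cd,218,149,.086),'pot',onz(cd,262,186,0), 'pot scene',onz(cs,387,213,.085), 'disp scene',onz(cs,408,186,0),'pottop left',onz(cd,242,165,.085))
c=np.load('w4.npy',allow_pickle=True).item();L=onz(c,97,230,.024);R=onz(c,444,230,.024);print(L,R,(L+R)/2,onz(c,283,65,.024),onz(c,175,228,.006),onz(c,370,228,.006))
"
```

```text
disp [0.6425661  0.50192506 0.        ] [0.63245754 0.49571179 0.086     ] pot [0.69183979 0.30220151 0.        ] pot scene [0.72592331 0.32544596 0.085     ] disp scene [0.62901386 0.5223911  0.        ] pottop left [0.64474841 0.35639124 0.085     ]
[0.43097355 0.47368883 0.024     ] [0.44244859 0.24784209 0.024     ] [0.43671107 0.36076546 0.024     ] [0.53745617 0.35843996 0.024     ] [0.42842594 0.42788292 0.006     ] [0.43537588 0.29114734 0.006     ]
```

Request:
jog_arm(
  plan=[
    [1,1,1,6,0,0,0],
    [1,1,1,14,0,0,0],
    [1,1,1,23,0,0,0],
    [1,1,1,32,0,0,0],
    [1,1,1,41,0,0,0],
    [1,1,1,49,0,0,0],
    [1,1,1,54,0,0,0],
    [1,1,1,57,0,0,0],
    [1,1,1,58,0,0,0],
    [1,1,1,58,0,0,0],
  ],
)

```text
time_s: 7.12
tool_pos: [0.4401, 0.3578, 0.0338]
eef_rot: [-0.001, 0.726, -0.688, 0.001]
force: [0.4, 0.6, -0.6]
opening: 0.227
```

Request:
jog_arm(
  plan=[
    [1,0,0,1,0,0,0],
    [1,0,0,2,0,0,0],
    [1,0,0,3,0,0,0],
    [1,0,0,4,0,0,0],
    [1,0,0,5,0,0,0],
    [1,0,0,6,0,0,0],
    [1,0,0,6,0,0,0],
    [1,0,0,6,0,0,0],
    [1,0,0,6,0,0,0],
    [1,0,0,6,0,0,0],
  ],
)

```text
time_s: 7.95
tool_pos: [0.4405, 0.3581, 0.0299]
eef_rot: [-0.002, 0.726, -0.688, 0.001]
force: [-3.9, -1.1, 10.1]
opening: 0.226
```

```bash
python3 -c "
from h import *
st()
crop(vision.snapshot('side'),120,130,150,110,5,'d5.png');st()"
```

```text
t 7.95 P [0.4405 0.3581 0.0299] yawx -1.5171 tilt 0.0047 F [-3.88 -1.12 10.14] T [-0.595  0.933 -0.032] open 0.226 q [ 0.97   0.497 -0.369  0.005 -0.701  0.651]
t 8.0 P [0.4405 0.3581 0.0299] yawx -1.5171 tilt 0.0047 F [-3.29 -1.46 10.08] T [-0.605  0.899  0.008] open 0.225 q [ 0.97   0.497 -0.369  0.004 -0.701  0.651]
```

View pics/d5.png

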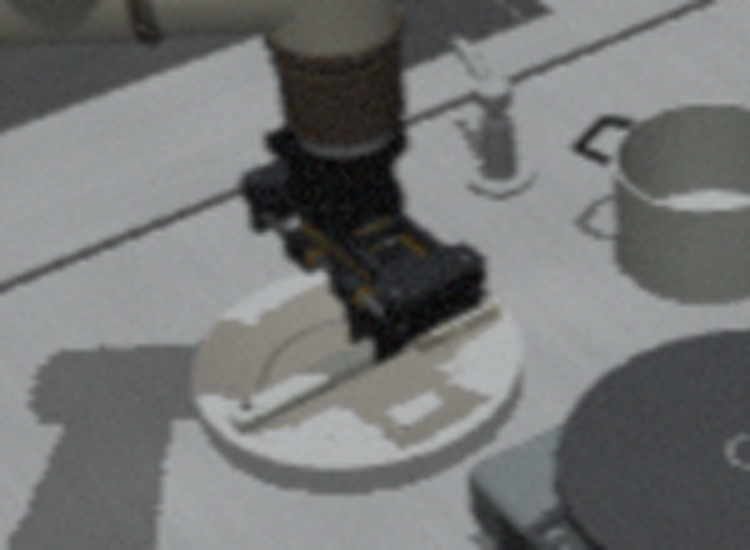

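Request:
jog_arm(
  plan=[
    [1,0,2,-1,0,0,0],
    [1,0,3,-1.5,0,0,0],
    [1,0,4,-1.5,0,0,0],
    [1,0,4,-1.5,0,0,0],
    [0.72,0,4,-1.5,0,0,0],
    [0.68,0,4,-1.5,0,0,0],
    [0.64,0,4,-1.5,0,0,0],
    [0.6,0,4,-1.5,0,0,0],
    [0.55,0,4,-1.5,0,0,0],
    [0.5,0,4,-1.5,0,0,0],
  ],
)

```text
time_s: 8.83
tool_pos: [0.4365, 0.3579, 0.0313]
eef_rot: [-0.002, 0.726, -0.688, 0.001]
force: [-0.4, -0.4, -0.1]
opening: 0.453
```

```bash
python3 -c "
from h import *
st()
cv2.imwrite('pics/w6.png',vision.snapshot('wrist'))
crop(vision.snapshot('side'),120,130,150,110,5,'d6.png');st()"
```

```text
t 8.83 P [0.4365 0.3579 0.0313] yawx -1.5171 tilt 0.0047 F [-0.43 -0.4  -0.07] T [-0.024  0.001  0.011] open 0.453 q [ 0.975  0.491 -0.376  0.005 -0.701  0.646]
t 8.93 P [0.4365 0.3579 0.0314] yawx -1.5171 tilt 0.0047 F [ 0.32 -0.12 -0.43] T [-0.008  0.011 -0.003] open 0.481 q [ 0.975  0.491 -0.376  0.005 -0.701  0.646]
```

View pics/w6.png

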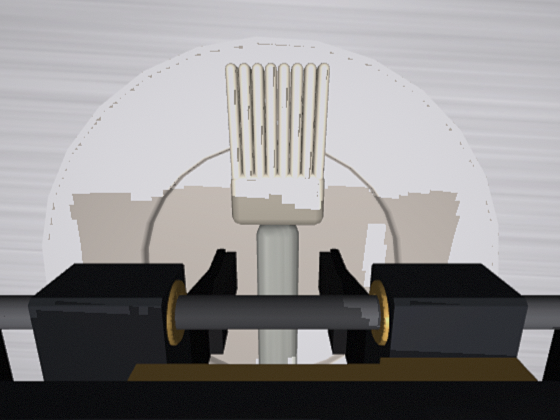

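View pics/d6.png

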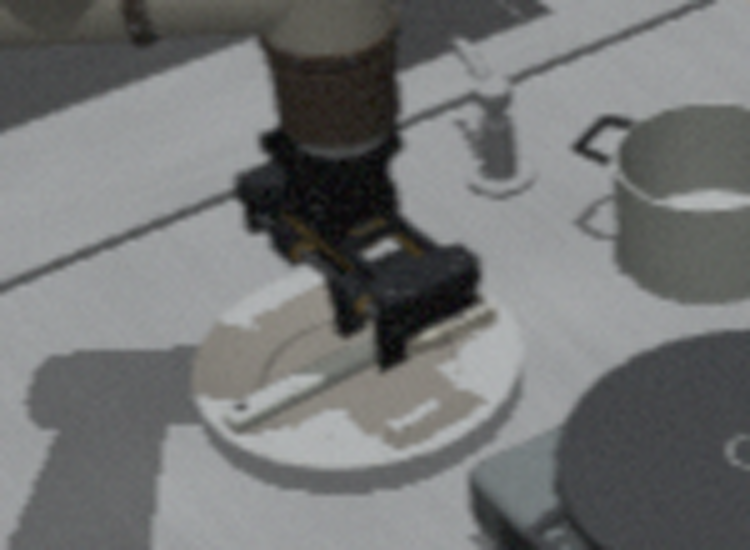

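Request:
jog_arm(
  plan=[
    [0.4,0,0,-4,0,0,0],
    [0.4,0,0,-12,0,0,0],
    [0.4,0,0,-25,0,0,0],
    [0.4,0,0,-45,0,0,0],
    [0.4,3,0,-70,0,0,0],
    [0.3,12,0,-100,0,0,0],
    [0.2,25,0,-132,0,0,0],
    [0.2,42,0,-164,0,0,0],
    [0.2,65,0,-196,0,0,0],
    [0.2,92,0,-225,0,0,0],
  ],
)

```text
time_s: 9.77
tool_pos: [0.4405, 0.2653, 0.2593]
eef_rot: [-0.003, 0.726, -0.687, 0.001]
force: [0.7, 0.3, -0.2]
opening: 0.792
```

```bash
python3 -c "
from h import *
s=vision.snapshot('side');crop(s,120,130,200,150,4,'d7.png');st();goal([.42,-.40,.32],-1.52)"
```

```text
t 9.82 P [0.4425 0.2628 0.266 ] yawx -1.5174 tilt 0.0169 F [ 1.25 -1.7   4.01] T [-0.258 -0.061 -0.082] open 0.792 q [ 0.856  0.157 -0.2    0.007 -1.199  0.766]
goal shift mm [660.3  56.9 -59.6] rotvec [-0.0154  0.0071  0.0025]
```

View pics/d7.png

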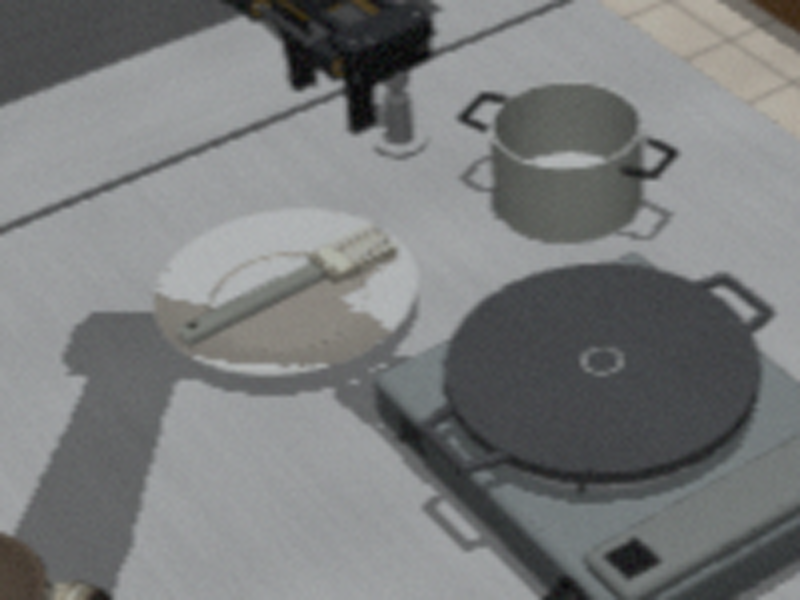

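The brush lies on the plate across its middle, and the plate has not moved. On the way to the thermometer I'll look at the now uncovered ring from above.

Request:
jog_arm(
  plan=[
    [0.2,25,-4,-4,0,0,0],
    [0.2,53,-9,-9,0,0,0],
    [0.2,82,-14,-14,-0.005,0,0],
    [0.2,111,-19,-19,-0.01,0.003,0],
    [0.2,140,-24,-24,-0.015,0.007,0.002],
    [0.2,167,-28,-28,-0.015,0.007,0.002],
    [0.2,190,-32,-32,-0.015,0.007,0.002],
    [0.2,205,-36,-34,-0.015,0.007,0.002],
    [0.2,212,-38,-34,-0.015,0.007,0.002],
    [0.2,212,-38,-34,-0.015,0.007,0.002],
  ],
)

```text
time_s: 10.65
tool_pos: [0.4913, 0.0518, 0.2995]
eef_rot: [-0.001, 0.724, -0.69, 0.0]
force: [-1.1, -0.3, 0.8]
opening: 0.804
```

```bash
python3 - <<'E'
from h import *
st(); c=vision.get_calibration('wrist'); im=vision.snapshot('wrist'); c2=vision.get_calibration('wrist'); np.save('w8.npy',c); print(np.abs(c['t']-c2['t']).max())
cv2.imwrite('pics/w8.png',im); u,v=proj(c,[.5355,.0455,.095]); print(u,v); crop(im,int(u)-50,int(v)-40,100,80,8,'w8c.png'); print(int(u)-50,int(v)-40)
goal([.42,-.40,.32],-1.52)
E
```

```text
t 10.65 P [0.4913 0.0518 0.2995] yawx -1.5217 tilt 0.0012 F [-1.08 -0.33  0.77] T [-0.001  0.005  0.042] open 0.804 q [ 0.434  0.109 -0.17   0.    -1.291  1.185]
0.0003625727275370187
285.05554836082933 137.70545408854815
235 97
goal shift mm [448.4  93.6 -21. ] rotvec [-0.0006  0.0005 -0.0008]
```

View pics/w8c.png

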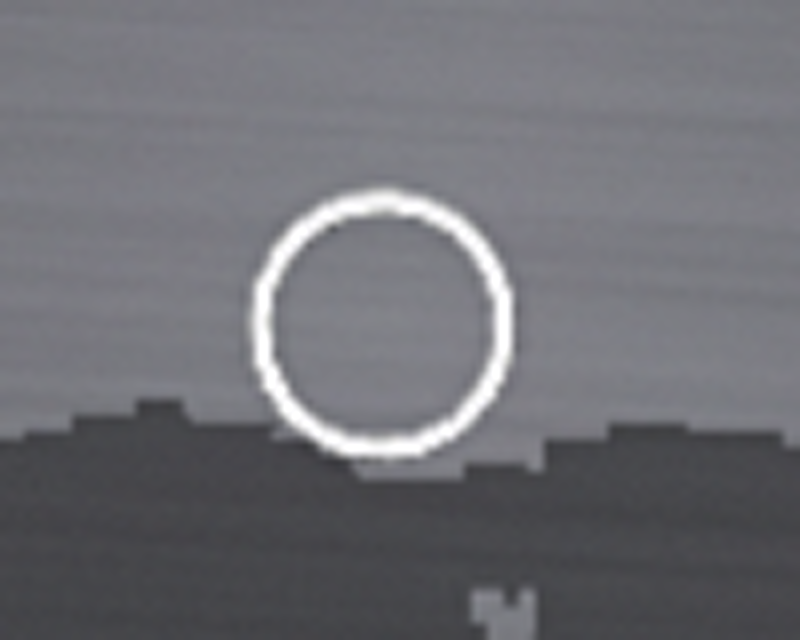

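The ring is fully visible, centred at about (282.8,137.4) in the wrist picture.

```bash
python3 - <<'E'
from h import *
c=np.load('w8.npy',allow_pickle=True).item(); print(onz(c,282.75,137.4,.095)); print(onz(vision.get_calibration('side'),120+602/4,130+361/4,.095))
E
```

```text
[0.53568423 0.0477629  0.095     ]
[0.53631686 0.04448945 0.095     ]
```

Request:
jog_arm(
  plan=[
    [0.2,25,5,-1,0,0,0],
    [0.2,60,12,-3,0,0,0],
    [0.2,98,20,-5,0,0,0],
    [0.2,136,28,-7,0,0,0],
    [0.2,174,36,-9,0,0,0],
    [0.2,212,44,-11,0,0,0],
    [0.2,250,52,-13,0,0,0],
    [0.2,288,60,-15,0,0,0],
    [0.2,326,68,-17,0,0,0],
    [0.2,360,75,-19,0,0,0],
  ],
)

```text
time_s: 11.53
tool_pos: [0.4339, -0.3116, 0.3181]
eef_rot: [-0.0, 0.725, -0.689, -0.0]
force: [0.3, -0.2, -0.4]
opening: 0.802
```

```bash
python3 - <<'E'
from h import *
st();goal([.42,-.40,.32],-1.52)
E
```

```text
t 11.53 P [ 0.4339 -0.3116  0.3181] yawx -1.5196 tilt 0.0009 F [ 0.26 -0.16 -0.42] T [-0.007 -0.079  0.056] open 0.802 q [-3.200e-01  1.750e-01 -4.600e-02 -1.000e-03 -1.350e+00  1.942e+00]
goal shift mm [87.5 18.4 -2. ] rotvec [-0.0006  0.0006  0.0004]
```

Request:
jog_arm(
  plan=[
    [0.2,28,6,-1,0,0,0],
    [0.2,50,10,-2,0,0,0],
    [0.2,68,14,-2,0,0,0],
    [0.2,80,17,-2,0,0,0],
    [0.2,86,18,-2,0,0,0],
    [0.2,88,18,-2,0,0,0],
    [0.2,88,18,-2,0,0,0],
    [0.2,88,18,-2,0,0,0],
    [0.2,88,18,-2,0,0,0],
    [0.2,88,18,-2,0,0,0],
  ],
)

```text
time_s: 12.37
tool_pos: [0.4208, -0.3997, 0.3203]
eef_rot: [-0.001, 0.725, -0.688, 0.0]
force: [-0.1, -0.1, 0.4]
opening: 0.797
```

```bash
python3 - <<'E'
from h import *
st(); c=vision.get_calibration('wrist'); im=vision.snapshot('wrist'); np.save('w9.npy',c)
cv2.imwrite('pics/w9.png',im); u,v=proj(c,[.4485,-.400,.195]); print(u,v); u0,v0=int(u)-70,max(0,int(v)-60); crop(cv2.convertScaleAbs(im,alpha=1.4,beta=15),u0,v0,140,120,5,'w9c.png'); print(u0,v0)
E
```

```text
t 12.37 P [ 0.4208 -0.3997  0.3203] yawx -1.5184 tilt 0.0012 F [-0.14 -0.05  0.37] T [-0.057  0.024  0.024] open 0.797 q [-4.810e-01  2.570e-01  6.600e-02 -1.000e-03 -1.379e+00  2.105e+00]
278.4772690118 168.08565153036645
208 108
```

View pics/w9.png

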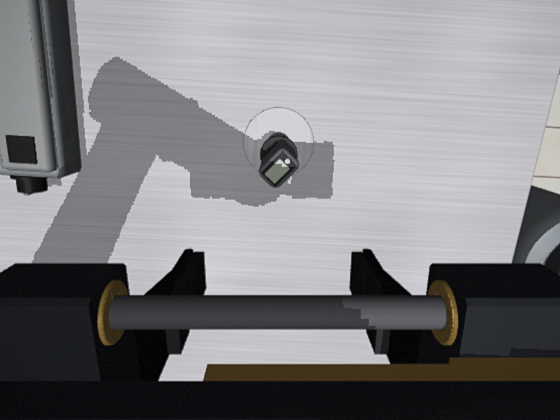

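View pics/w9c.png

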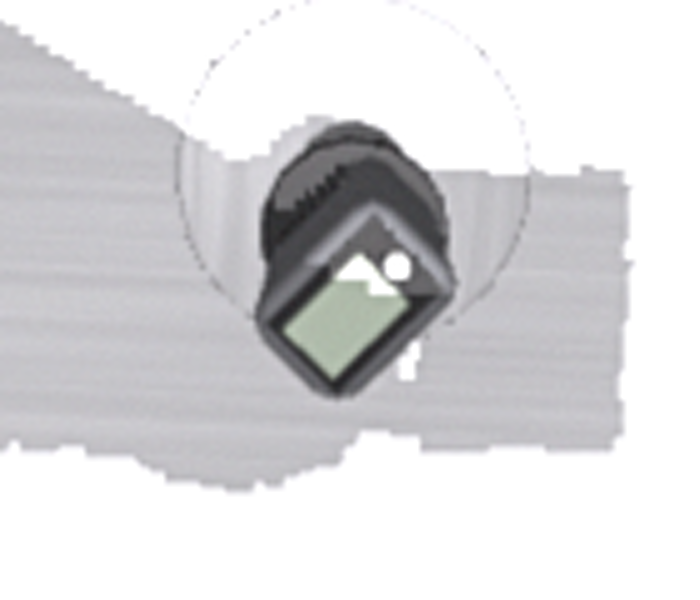

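The wrist view shows the thermometer's top at about (279,169), its long side running diagonally from lower left to upper right.

```bash
python3 - <<'E'
from h import *
c=np.load('w9.npy',allow_pickle=True).item()
C=np.array([onz(c,208+u/5,108+v/5,.195)[:2] for u,v in ((375,205),(455,290),(338,398),(260,315))])
print(C.round(4),"centre",C.mean(0).round(4))
l=C[0]-C[3]; l2=C[1]-C[2]; s=C[0]-C[1]; s2=C[3]-C[2]
print(np.hypot(*l),np.hypot(*l2),np.hypot(*s),np.hypot(*s2)); 
print("long yaw",np.arctan2(*(l+l2)[::-1]),"short yaw",np.arctan2(*(s+s2)[::-1]))
X=np.array([onz(c,208+u/5,108+v/5,.004)[:2] for u,v in ((183,130),(240,45),(480,50),(528,165),(450,322),(183,205))])
f=least_squares(lambda q:np.hypot(X[:,0]-q[0],X[:,1]-q[1])-.045,X.mean(0));print("foot",f.x,f.fun.round(4))
E
```

```text
[[ 0.4635 -0.4027]
 [ 0.451  -0.4159]
 [ 0.4328 -0.3985]
 [ 0.4454 -0.3856]] centre [ 0.4482 -0.4007]
0.02484005185251661 0.025175087404515902 0.01822309795974365 0.01808403442232254
long yaw -0.759732092585616 short yaw 0.8029930963349368
foot [ 0.4465159  -0.40122585] [ 0.0003 -0.0008  0.0001 -0.0005 -0.0005 -0.0005]
```

```bash
python3 - <<'E'
from h import *
st();goal([.448,-.4005,.235],-2.335)
E
```

```text
t 12.42 P [ 0.4207 -0.3998  0.3203] yawx -1.5186 tilt 0.0011 F [ 0.28 -0.16 -0.85] T [-0.036 -0.032 -0.034] open 0.797 q [-4.810e-01  2.570e-01  6.600e-02 -1.000e-03 -1.379e+00  2.105e+00]
goal shift mm [  2.2 -27.1  85.3] rotvec [-8.000e-04  9.000e-04  8.164e-01]
```

Request:
jog_arm(
  plan=[
    [0.2,0,-3,2,0,0,0.09],
    [0.2,0,-7,6,0,0,0.19],
    [0.2,1,-12,12,0,0,0.3],
    [0.2,1,-17,20,0,0,0.41],
    [0.2,1,-21,30,0,0,0.52],
    [0.2,2,-25,42,0,0,0.63],
    [0.2,2,-27,56,0,0,0.73],
    [0.2,2,-27,70,0,0,0.79],
    [0.2,2,-27,81,0,0,0.816],
    [0.2,2,-27,85,0,0,0.816],
  ],
)

```text
time_s: 13.25
tool_pos: [0.4472, -0.3994, 0.2334]
eef_rot: [-0.0, -0.393, 0.92, 0.002]
force: [-0.1, 0.6, -0.4]
opening: 0.803
```

```bash
python3 - <<'E'
from h import *
st(); c=vision.get_calibration('wrist'); im=vision.snapshot('wrist'); np.save('w10.npy',c)
cv2.imwrite('pics/w10.png',im); print(proj(c,[.448,-.4005,.195])); goal([.448,-.4005,.146],-2.335)
E
```

```text
t 13.25 P [ 0.4472 -0.3994  0.2334] yawx -2.3348 tilt 0.0032 F [-0.14  0.58 -0.41] T [ 0.023  0.062 -0.024] open 0.803 q [-0.46   0.336 -0.037 -0.002 -1.2    1.268]
[276.98769158 240.12799926]
goal shift mm [ 0.2 -1.5 87.5] rotvec [0.003  0.0006 0.0013]
```

View pics/w10.png

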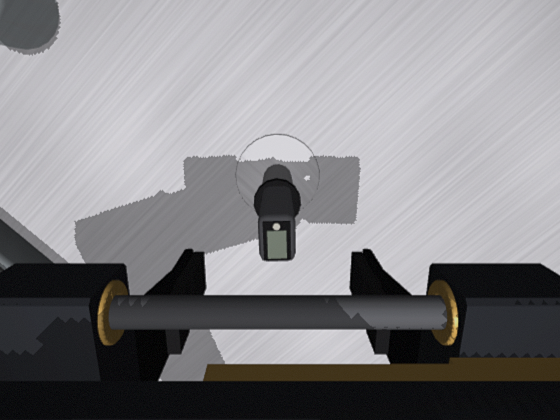

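The thermometer is square to the jaws, with its top at (277,240) as predicted. Descending.

Request:
jog_arm(
  plan=[
    [0.2,0,-1,4,0,0,0],
    [0.2,0,-1,12,0,0,0],
    [0.2,0,-1,24,0,0,0],
    [0.2,0,-1,38,0,0,0],
    [0.2,0,-1,53,0,0,0],
    [0.2,0,-1,67,0,0,0],
    [0.2,0,-1,78,0,0,0],
    [0.2,0,-1,85,0,0,0],
    [0.2,0,-1,87,0,0,0],
    [0.2,0,-1,87,0,0,0],
  ],
)

```text
time_s: 14.13
tool_pos: [0.4478, -0.4001, 0.1463]
eef_rot: [-0.001, -0.393, 0.919, 0.002]
force: [-0.2, -0.8, 0.3]
opening: 0.799
```

```bash
python3 - <<'E'
from h import *
st(); goal([.448,-.4005,.146],-2.335)
E
```

```text
t 14.13 P [ 0.4478 -0.4001  0.1463] yawx -2.3335 tilt 0.0034 F [-0.21 -0.83  0.35] T [-0.002 -0.033 -0.028] open 0.799 q [-0.46   0.408 -0.158 -0.002 -1.008  1.269]
goal shift mm [ 0.2 -0.4  0.3] rotvec [0.0034 0.0003 0.0015]
```

Closing in two stages to see if the probe is off-centre.

Request:
jog_arm(
  plan=[
    [0.5,0,0,0,0.003,0,0],
    [0.6,0,0,0,0.003,0,0],
    [0.65,0,0,0,0.003,0,0],
    [0.68,0,0,0,0.003,0,0],
    [0.7,0,0,0,0.003,0,0],
    [0.72,0,0,0,0.003,0,0],
    [0.74,0,0,0,0.003,0,0],
    [0.76,0,0,0,0.003,0,0],
    [0.8,0,0,0,0.003,0,0],
    [0.8,0,0,0,0.003,0,0],
  ],
  squeeze=10,
)

```text
time_s: 14.97
tool_pos: [0.4479, -0.4001, 0.1463]
eef_rot: [0.0, -0.393, 0.919, 0.0]
force: [0.3, 0.0, 0.9]
opening: 0.252
```

```bash
python3 - <<'E'
from h import *
st()
E
```

```text
t 14.97 P [ 0.4479 -0.4001  0.1463] yawx -2.3335 tilt 0.0005 F [0.27 0.03 0.88] T [ 0.034 -0.029 -0.001] open 0.252 q [-4.600e-01  4.060e-01 -1.610e-01 -1.000e-03 -1.004e+00  1.268e+00]
```

Request:
jog_arm(
  plan=[
    [1,0,0,0,0,0,0],
    [1,0,0,0,0,0,0],
    [1,0,0,0,0,0,0],
    [1,0,0,-1,0,0,0],
    [1,0,0,-3,0,0,0],
    [1,0,0,-6,0,0,0],
    [1,0,0,-10,0,0,0],
    [1,0,0,-15,0,0,0],
    [1,0,0,-19,0,0,0],
    [1,0,0,-20,0,0,0],
  ],
  squeeze=40,
)

```text
time_s: 15.8
tool_pos: [0.4484, -0.4004, 0.1675]
eef_rot: [0.001, -0.393, 0.919, -0.001]
force: [-0.2, -0.1, -1.1]
opening: 0.253
```

```bash
python3 - <<'E'
from h import *
st(); cv2.imwrite('pics/w11.png',vision.snapshot('wrist')); crop(vision.snapshot('side'),280,220,140,140,4,'d11.png');st()
E
```

```text
t 15.8 P [ 0.4484 -0.4004  0.1675] yawx -2.3334 tilt 0.0019 F [-0.22 -0.15 -1.08] T [ 0.003  0.016 -0.041] open 0.253 q [-0.46   0.387 -0.134 -0.    -1.048  1.268]
t 15.9 P [ 0.4481 -0.4001  0.1668] yawx -2.3335 tilt 0.0009 F [-0.34  0.88 -1.18] T [0.015 0.029 0.04 ] open 0.252 q [-4.600e-01  3.870e-01 -1.350e-01 -1.000e-03 -1.048e+00  1.268e+00]
```

View pics/d11.png

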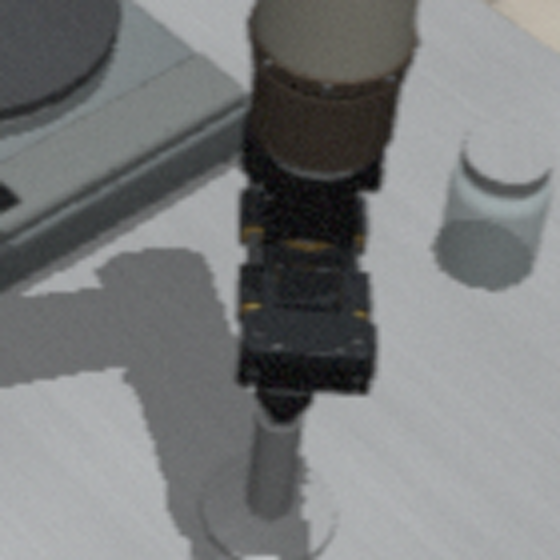

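View pics/w11.png

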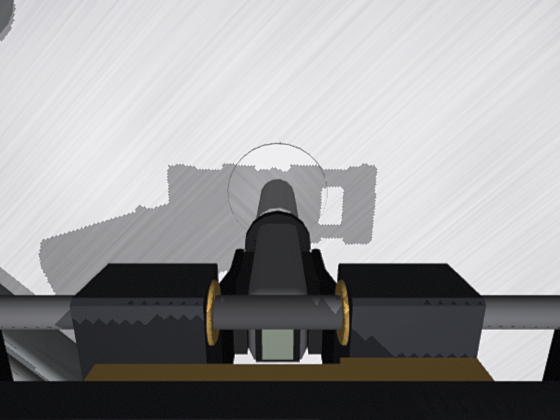

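Request:
jog_arm(
  plan=[
    [1,0,0,-5,0,0,0],
    [1,0,0,-13,0,0,0],
    [1,0,0,-24,0,0,0],
    [1,0,0,-38,0,0,0],
    [1,0,0,-54,0,0,0],
    [1,0,0,-72,0,0,0],
    [1,0,0,-90,0,0,0],
    [1,0,0,-107,0,0,0],
    [1,0,0,-120,0,0,0],
    [1,0,0,-126,0,0,0],
  ],
)

```text
time_s: 16.73
tool_pos: [0.4486, -0.4009, 0.2965]
eef_rot: [0.002, -0.393, 0.919, -0.003]
force: [-0.6, 0.1, -0.0]
opening: 0.246
```

```bash
python3 - <<'E'
from h import *
st(); s=vision.snapshot('scene');cv2.imwrite('pics/s12.png',s); d=vision.snapshot('side'); cv2.imwrite('pics/d12.png',d)
P,R,_=pose(); 
for n in ('scene','side'):
    c=vision.get_calibration(n); u,v=proj(c,P-[0,0,.07]); print(n,u,v); u0,v0=int(u)-60,max(0,int(v)-50); print(u0,v0); crop(cv2.convertScaleAbs(s if n=='scene' else d,alpha=1.5,beta=10),u0,v0,120,110,5,n[1]+'12c.png'); print([proj(c,P+[0,0,dz]).round(1) for dz in (.019,-.126)])
goal([.536,.046,.30],-2.3335)
E
```

```text
t 16.73 P [ 0.4486 -0.4009  0.2965] yawx -2.3334 tilt 0.0063 F [-0.6   0.07 -0.03] T [-0.008 -0.049  0.03 ] open 0.246 q [-0.46   0.301  0.069  0.    -1.332  1.268]
scene 103.98636491705776 217.61479557527718
43 167
[array([ 91.8, 194.9]), array([110.8, 230.4])]
side 353.6768973380856 291.5000134339886
293 241
[array([357.1, 265.5]), array([351.7, 306.7])]
goal shift mm [-383.3  245.1   -5.6] rotvec [-0.0043  0.0016 -0.    ]
```

View pics/c12c.png

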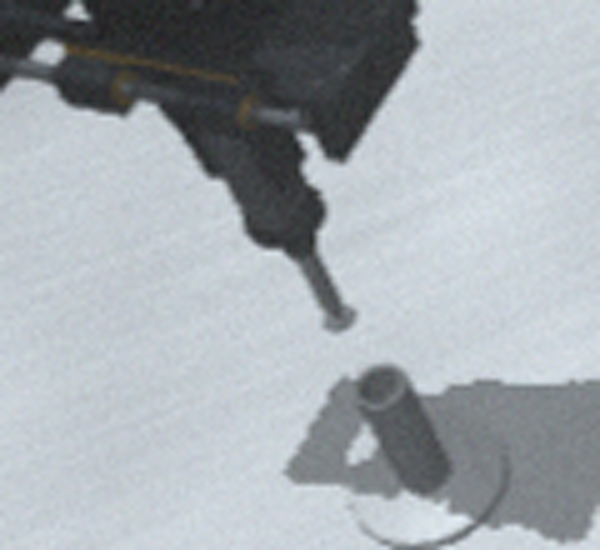

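View pics/i12c.png

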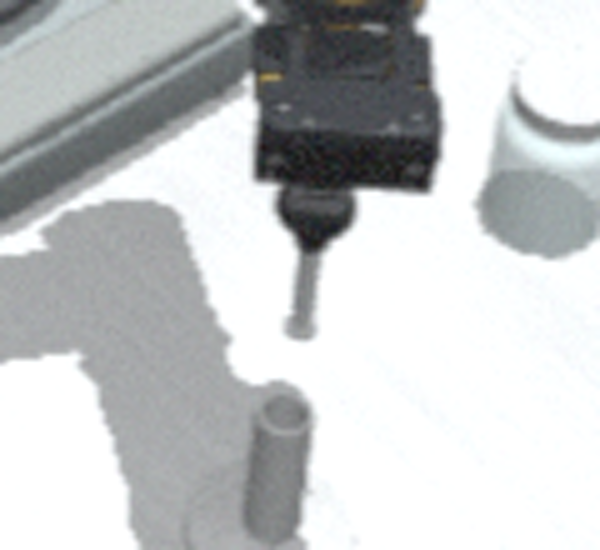

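The disc shows at (111,231) in the scene view and (353,308) in the side view. Both are within about 1 px of straight below the grip, so the thermometer is upright and clear of the tube. Carrying it to the griddle.

Request:
jog_arm(
  plan=[
    [1,-8,5,-1,0,0,0],
    [1,-24,15,-3,0,0,0],
    [1,-46,29,-5,0,0,0],
    [1,-72,46,-6,0,0,0],
    [1,-100,64,-6,0,0,0],
    [1,-128,82,-6,0,0,0],
    [1,-156,100,-6,0,0,0],
    [1,-184,118,-6,0,0,0],
    [1,-212,136,-6,0,0,0],
    [1,-240,153,-6,0,0,0],
  ],
)

```text
time_s: 17.67
tool_pos: [0.5028, -0.119, 0.2997]
eef_rot: [0.001, -0.393, 0.919, -0.001]
force: [0.3, -0.5, -1.0]
opening: 0.247
```

```bash
python3 - <<'E'
from h import *
st(); goal([.536,.046,.27],-2.3335)
E
```

```text
t 17.67 P [ 0.5028 -0.119   0.2997] yawx -2.3331 tilt 0.0028 F [ 0.27 -0.54 -1.05] T [ 0.017 -0.095  0.005] open 0.247 q [ 0.083  0.149 -0.123  0.002 -1.297  0.725]
goal shift mm [-142.3   90.    29.6] rotvec [-0.0028  0.0005  0.0004]
```

Request:
jog_arm(
  plan=[
    [1,-26,16,0,0,0,0],
    [1,-50,32,0,0,0,0],
    [1,-73,46,2,0,0,0],
    [1,-94,59,6,0,0,0],
    [1,-112,71,12,0,0,0],
    [1,-127,80,20,0,0,0],
    [1,-137,87,29,0,0,0],
    [1,-142,90,38,0,0,0],
    [1,-142,90,44,-0.002,0,0],
    [1,-142,90,46,-0.003,0,0],
  ],
)

```text
time_s: 18.5
tool_pos: [0.5348, 0.0453, 0.2517]
eef_rot: [-0.002, -0.393, 0.919, 0.0]
force: [0.5, 0.1, -1.4]
opening: 0.251
```

```bash
python3 - <<'E'
from h import *
st(); s=vision.snapshot('scene'); d=vision.snapshot('side'); cv2.imwrite('pics/d13.png',d); w=vision.snapshot('wrist');cv2.imwrite('pics/w13.png',w)
P,R,_=pose(); st()
for n in ('scene','side'):
    c=vision.get_calibration(n); u,v=proj(c,[.536,.046,.11]); u0,v0=int(u)-50,int(v)-45; print(n,u0,v0); crop(cv2.convertScaleAbs(s if n=='scene' else d,alpha=1.7,beta=10),u0,v0,100,80,8,n[1]+'13c.png'); print([proj(c,X).round(1) for X in (P-[0,0,.126],[.536,.046,.095])])
goal([.536,.046,.225],-2.3335)
E
```

```text
t 18.5 P [0.5348 0.0453 0.2517] yawx -2.3332 tilt 0.0035 F [ 0.5   0.11 -1.43] T [ 0.005 -0.041  0.019] open 0.251 q [ 3.86e-01  2.16e-01 -1.58e-01 -1.00e-03 -1.20e+00  4.22e-01]
t 18.65 P [0.5358 0.0448 0.2536] yawx -2.3344 tilt 0.0003 F [ 1.07 -0.68 -0.94] T [ 0.019 -0.025  0.005] open 0.251 q [ 0.385  0.214 -0.156 -0.    -1.201  0.422]
scene 224 156
[array([274.6, 197.5]), array([274.9, 204.3])]
side 220 171
[array([270.2, 212.3]), array([270.1, 220. ])]
goal shift mm [-0.9  0.7 28.6] rotvec [ 0.0001  0.0003 -0.0009]
```

View pics/c13c.png

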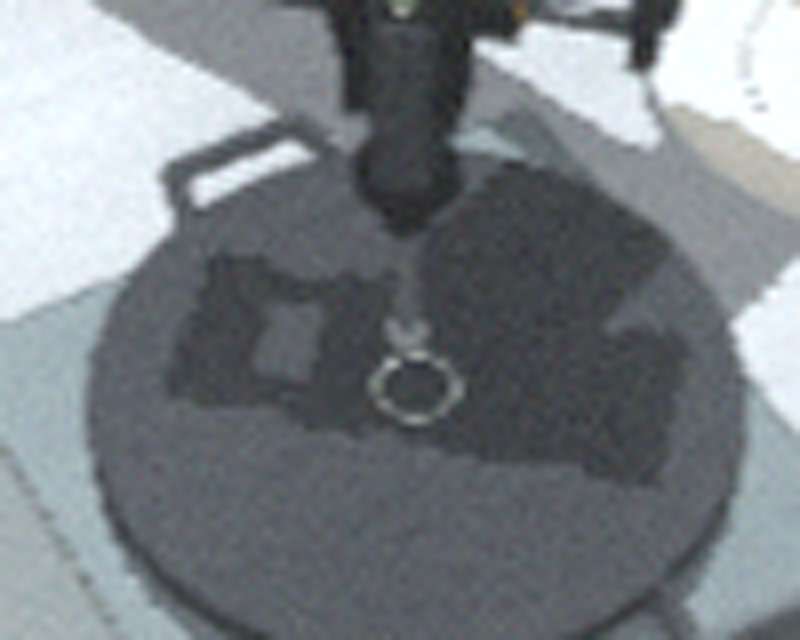

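View pics/i13c.png

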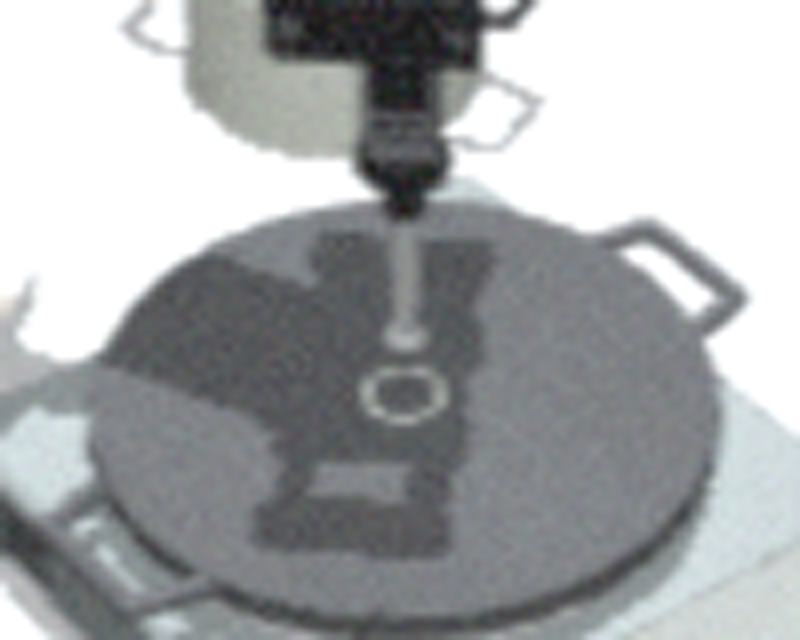

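View pics/w13.png

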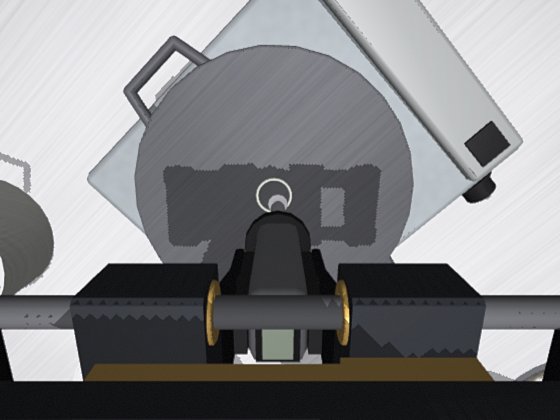

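```bash
python3 - <<'E'
from h import *
c=vision.get_calibration('wrist'); P,R,_=pose(); w=cv2.imread('pics/w13.png'); crop(cv2.convertScaleAbs(w,alpha=1.6),244,165,60,50,12,'w13c.png')
print(P,proj(c,P-[0,0,.126]),proj(c,[.536,.046,.095]),onz(c,274,194,.095))
E
```

```text
[0.53583123 0.04484306 0.25361452] [276.71016454 202.67389524] [275.68828283 193.81030941] [0.53691557 0.04720645 0.095     ]
```

View pics/w13c.png

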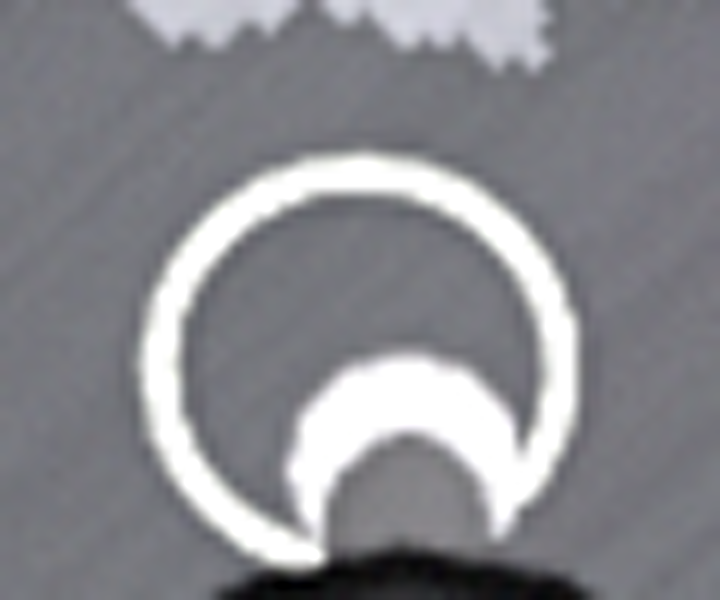

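By the wrist view the disc is about 3 mm short of the ring centre: ring (274,195.2), disc (277.9,204). The scene view agrees, so I'll correct towards (0.537, 0.048) while descending.

```bash
python3 - <<'E'
from h import *
st(); goal([.537,.048,.225],-2.3335)
E
```

```text
t 18.65 P [0.5358 0.0448 0.2536] yawx -2.3344 tilt 0.0003 F [ 1.07 -0.68 -0.94] T [ 0.019 -0.025  0.005] open 0.251 q [ 0.385  0.214 -0.156 -0.    -1.201  0.422]
goal shift mm [-3.1  1.3 28.6] rotvec [ 0.0001  0.0003 -0.0009]
```

Request:
jog_arm(
  plan=[
    [1,-1,0.5,2,0,0,0],
    [1,-2,1,5,0,0,0],
    [1,-3,1.3,9,0,0,0],
    [1,-3,1.3,13,0,0,0],
    [1,-3,1.3,17,0,0,0],
    [1,-3,1.3,21,0,0,0],
    [1,-3,1.3,24,0,0,0],
    [1,-3,1.3,26,0,0,0],
    [1,-3,1.3,27,0,0,0],
    [1,-3,1.3,27,0,0,0],
  ],
)

```text
time_s: 19.48
tool_pos: [0.5369, 0.0479, 0.2264]
eef_rot: [-0.0, -0.393, 0.92, 0.0]
force: [0.3, -1.2, -0.5]
opening: 0.252
```

```bash
python3 - <<'E'
from h import *
st(); w=vision.snapshot('wrist'); crop(cv2.convertScaleAbs(w,alpha=1.6),234,160,80,60,10,'w14c.png');d=vision.snapshot('side');crop(cv2.convertScaleAbs(d,alpha=1.6),230,170,80,70,8,'d14c.png');st(); goal([.537,.048,.216],-2.3335)
E
```

```text
t 19.48 P [0.5369 0.0479 0.2264] yawx -2.3343 tilt 0.0003 F [ 0.3  -1.16 -0.55] T [ 0.033 -0.02   0.002] open 0.252 q [ 0.39   0.236 -0.197 -0.    -1.138  0.417]
t 19.58 P [0.5371 0.048  0.2268] yawx -2.3343 tilt 0.0006 F [ 0.41  0.66 -1.33] T [0.079 0.03  0.022] open 0.251 q [ 0.39   0.236 -0.197 -0.    -1.138  0.417]
goal shift mm [ 0.1  0.1 10.8] rotvec [-0.0002  0.0005 -0.0008]
```

View pics/w14c.png

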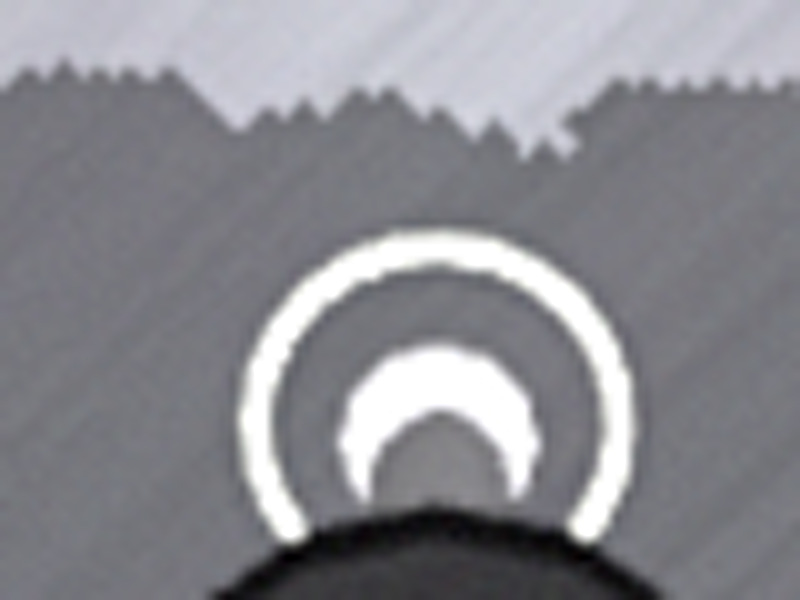

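View pics/d14c.png

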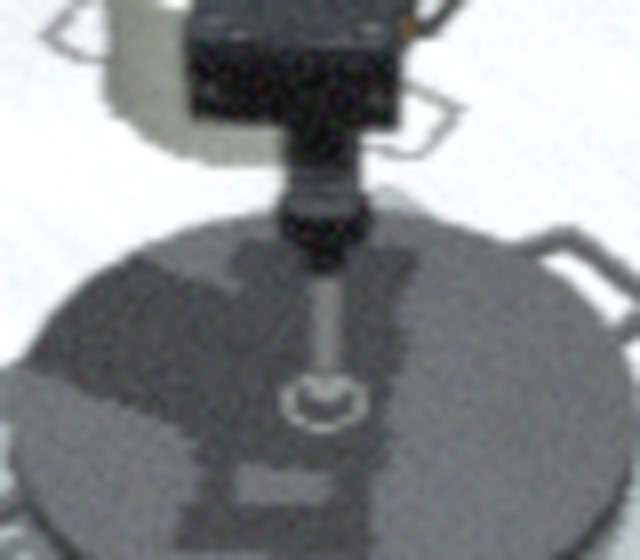

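The disc sits concentric with the ring in the wrist view (columns 439 and 438 in the crop). Pressing down in small steps.

Request:
jog_arm(
  plan=[
    [1,0,0,1,0,0,0],
    [1,0,0,2,0,0,0],
    [1,0,0,3,0,0,0],
    [1,0,0,4,0,0,0],
    [1,0,0,5,0,0,0],
    [1,0,0,6,0,0,0],
    [1,0,0,7,0,0,0],
    [1,0,0,8,0,0,0],
    [1,0,0,8,0,0,0],
    [1,0,0,8,0,0,0],
  ],
)

```text
time_s: 20.42
tool_pos: [0.5371, 0.048, 0.219]
eef_rot: [0.0, -0.393, 0.92, -0.0]
force: [-0.8, 0.5, 1.0]
opening: 0.249
```

```bash
python3 - <<'E'
from h import *
st()
F=[]
for i in range(6):
    vision.snapshot('wrist'); P,R,s=pose(); F.append([*s['force'],P[2]*1000])
print(np.array(F).round(2), np.mean(F,0)); goal([.537,.048,.216],-2.3335)
E
```

```text
t 20.42 P [0.5371 0.048  0.219 ] yawx -2.3342 tilt 0.0006 F [-0.84  0.48  1.01] T [ 0.072  0.318 -0.077] open 0.249 q [ 0.39   0.242 -0.209  0.    -1.12   0.417]
[[-8.5000e-01  4.8000e-01  4.9000e-01  2.1896e+02]
 [-2.7000e-01 -4.0000e-02  6.0000e-01  2.1895e+02]
 [-7.5000e-01 -6.8000e-01  1.2100e+00  2.1894e+02]
 [-1.1600e+00  1.9000e-01  1.4500e+00  2.1889e+02]
 [-8.8000e-01  5.0000e-02  3.8000e-01  2.1887e+02]
 [-7.6000e-01 -1.5000e-01  7.6000e-01  2.1885e+02]] [-7.78214622e-01 -2.51716505e-02  8.17298955e-01  2.18911059e+02]
goal shift mm [0.  0.1 2.9] rotvec [-0.0003  0.0005 -0.0007]
```

Push about 2 N above the hanging weight, i.e. about 2.5–3 mm in. A bit more.

Request:
jog_arm(
  plan=[
    [1,0,0,0.5,0,0,0],
    [1,0,0,1,0,0,0],
    [1,0,0,1.5,0,0,0],
    [1,0,0,2.2,0,0,0],
    [1,0,0,2.2,0,0,0],
    [1,0,0,2.2,0,0,0],
    [1,0,0,2.2,0,0,0],
    [1,0,0,2.2,0,0,0],
    [1,0,0,2.2,0,0,0],
    [1,0,0,2.2,0,0,0],
  ],
)

```text
time_s: 21.55
tool_pos: [0.5371, 0.0479, 0.2167]
eef_rot: [0.0, -0.393, 0.92, 0.0]
force: [-0.6, 0.3, 2.3]
opening: 0.255
```

```bash
python3 - <<'E'
from h import *
st()
F=[]
for i in range(8):
    w=vision.snapshot('wrist'); P,R,s=pose(); F.append([*s['force'],P[2]*1000])
print(np.array(F).round(2), np.mean(F,0))
crop(cv2.convertScaleAbs(w,alpha=1.6),234,160,80,60,10,'w15c.png');d=vision.snapshot('side');cv2.imwrite('pics/d15.png',d);crop(cv2.convertScaleAbs(d,alpha=1.6),230,160,80,70,8,'d15c.png');s=vision.snapshot('scene');crop(cv2.convertScaleAbs(s,alpha=1.6),235,140,80,70,8,'s15c.png')
E
```

```text
t 21.55 P [0.5371 0.0479 0.2167] yawx -2.3343 tilt 0.0006 F [-0.63  0.28  2.32] T [ 0.077  0.346 -0.01 ] open 0.255 q [ 0.39   0.243 -0.213 -0.    -1.114  0.417]
[[-7.9000e-01 -4.2000e-01  2.5400e+00  2.1668e+02]
 [-2.2300e+00 -2.4000e-01  1.2500e+00  2.1668e+02]
 [-8.0000e-01 -5.9000e-01  9.3000e-01  2.1667e+02]
 [-1.0900e+00  7.2000e-01  1.6800e+00  2.1667e+02]
 [-1.0200e+00  2.2000e-01  1.4300e+00  2.1668e+02]
 [-6.7000e-01 -7.0000e-02  9.7000e-01  2.1665e+02]
 [-6.1000e-01  1.6000e-01  1.3200e+00  2.1667e+02]
 [-1.1400e+00  3.5000e-01  1.6200e+00  2.1667e+02]] [-1.04272357e+00  1.67346700e-02  1.46715854e+00  2.16669830e+02]
```

View pics/w15c.png

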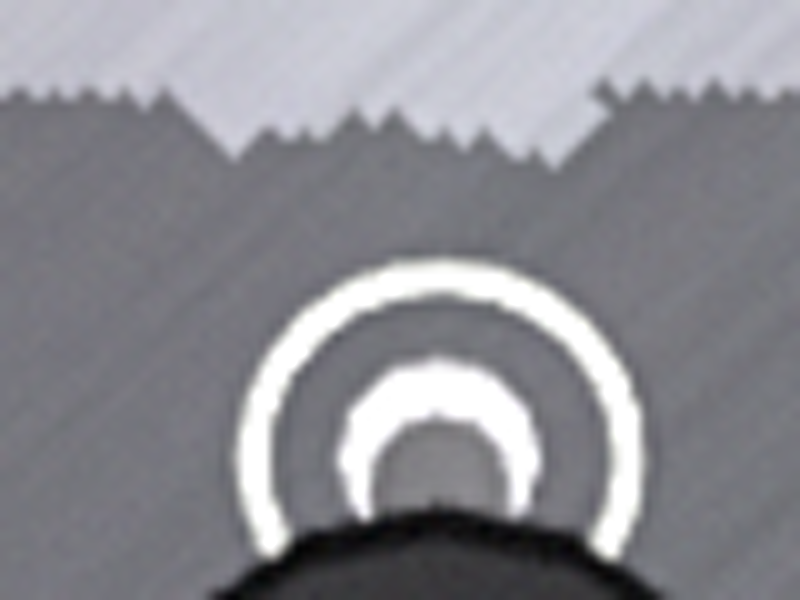

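View pics/d15c.png

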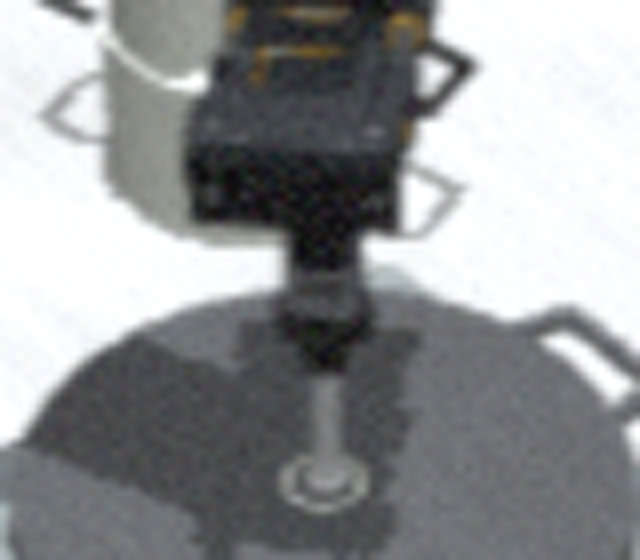

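View pics/d15.png

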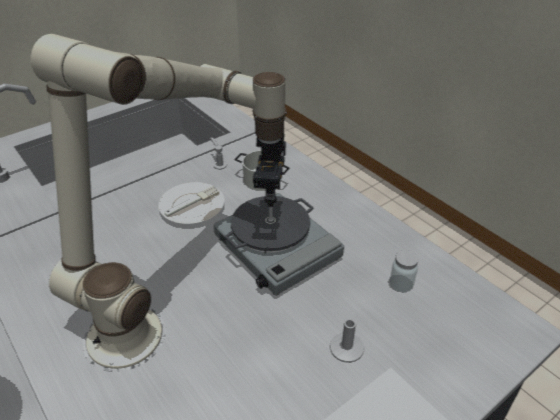

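View pics/s15c.png

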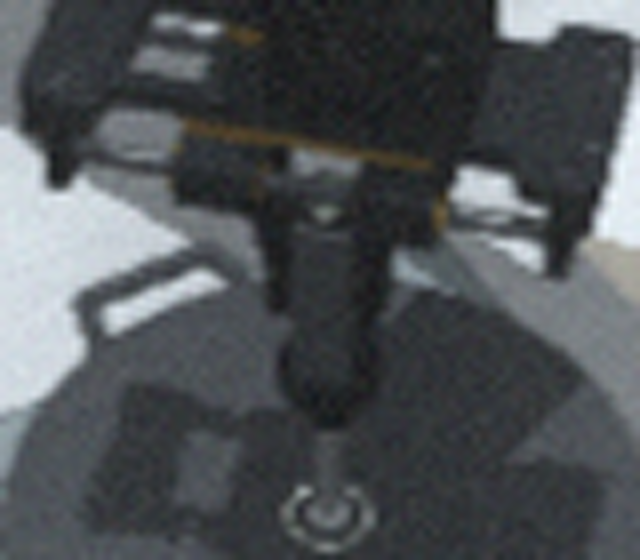

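The disc is inside the ring in all three views. The push is about 2.7 N, about 5 mm in and steady, and the brush is lying on the plate. Handing in.

```bash
python3 - <<'E'
from h import *
from cell import manip
st(); print(manip.finish_job())
E
```

```text
t 22.05 P [0.5371 0.0479 0.2167] yawx -2.3342 tilt 0.0006 F [-1.3  -0.    1.21] T [ 0.041  0.391 -0.013] open 0.249 q [ 0.39   0.243 -0.213  0.    -1.114  0.417]
the job is handed in; nothing more can be done
None
```

The brush is lying on the plate, and the thermometer was held pressed in the griddle ring when I handed the job in at about 22 s. The hand-in gives no verdict, so these are my own checks.

- **Brush:** I gripped it at its middle, laid it across the plate, opened the fingers and lifted clear. Later side pictures show it still lying across the middle of the plate. While lowering it, the head end met the rim first with about 10 N, so I backed off 1.5 mm before letting go. The plate did not visibly move.
- **Thermometer:** I gripped it across its 22 mm sides with 40 N and lifted it straight out of the holder. The gripper is within 0.001 rad of vertical. The pictures before pressing showed the disc about 1 px from straight below the grip.
- **Position:** The disc sits inside the ring in all three camera views, about 1–2 mm off centre by my estimate.
- **Push:** Averaged over eight noisy readings and allowing for the thermometer's weight, the force is about 2.7 N. From that force and the gripper's height the disc is about 5 mm in. The arm's height was steady to within 0.03 mm.

The only disagreement was that the cameras differed by up to 3 mm on the ring's position; I used the close wrist view. A sideways force of about 1 N remained on the tool. The pot, jar and dispenser looked undisturbed in the last side picture.

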